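Clamp a handle tube in the drill jig

ROBOT

A 6-joint arm with a two-finger parallel gripper is mounted at the origin on the work surface. World frame = base frame: x ahead of the robot, y to its left, z up, the work surface at z = 0. Lengths are in m, angles in rad, forces in N, time in s.
With the tool pointing down it reaches from about 0.325 to 0.9 m from the base axis. Payload 6.1 kg.
Tool frame: the origin (TCP) lies midway between the tips of the shut fingers; the grasp point (between the pads) lies grip_depth behind it (grip_depth is the distance from the TCP to the grasp point, in m); z points along the fingers, y is the line along which they close (so a half turn about z gives the same grasp; the last joint's range is limited). The gripper opens to 87 mm and grips with 3 to 60 N. Pads are 19 mm wide; open, the fingers measure 117 mm over their backs; the gripper's body (75 mm by 190 mm) begins 51 mm behind the grasp point.
Start: joints at [0.975, 0.22, 1.526, -0, 1.395, -0.126], TCP at [0.283, 0.557, 0.223] pointing down, gripper open.
Joint ranges: [-2.98, 2.98], [-0.91, 2.08], [0.09, 2.57], [-1.24, 4.39], [0.2, 2.65], [-2.68, 2.68]. Speed limits (rad/s): [2.57, 2.57, 3.01, 3.14, 3.14, 3.14].

INTERFACE

Orientations are given as a unit quaternion [w, x, y, z].
In Python, from cell import state, get_image, get_calibration, close_job, masks_of, place_of, grip_depth gives the robot as it stands.
- The arm moves only by the tool step_arm, never from a script. Its argument "moves" is a list of rows, each an object of numbers: "x", "y", "z": the shift along the tool's x, y, z in mm; "rx", "ry", "rz": the turn, a rotation vector about the tool's x, y, z in rad; "hand": the finger opening in mm, from 0 to 87. In form: [{"x": .., "y": .., "z": .., "rx": .., "ry": .., "rz": .., "hand": ..}, ...]. A call has 1 to 5 rows; each row is the pose to reach, as a shift and turn from the pose commanded when the call began, along the tool's axes at that moment; what a row does not reach only later rows make up. A row lasts 1/10 s, in which the tool goes at most 50 mm and 8.59 degrees, less where a joint would pass 70% of its speed; a pose out of reach is approached as far as the arm can. A call with a gripper value outside its range is refused whole. The fingers move at their own pace and stop on an object; "squeeze" is the grip in N (left out, the last holds). Time passes only in rows, so rows that repeat a pose let the fingers close. It gives the time, the measured TCP pose, the force, the opening and the grip force at its end, in the units of the state.
- state(): the state, without advancing time (a new reading comes with each control period).
- get_image(name): name is "scene" or "top"; returns the picture (480x640x3 uint8, blue, green, red); there is no depth.
- get_calibration(name): a dict with "camera_matrix" (3x3 intrinsics, pixels), "camera_from_world" (4x4, takes a point from world to camera coordinates). Camera axes: x right, y down, z forward; pixel columns grow to the right and rows downward; lengths in m; the calibration is good to about 2 mm. A picture is of the moment at which its call begins. get_calibration takes no time and is no camera call.
- close_job(): hands the job in; it is judged then, once.
Trained networks look in the newest picture that a camera, given by its name, has taken for a name from the list of things; names that differ only in an ending like _2 or _b are one class to them, and where a whole thing is asked for, a point or a joint stands for the part that bears it (a point fixed in the world has none). Each returns a list of dicts, best first, with "confidence" (0 to 1); they miss things now and then, are a little off and sometimes report something else, mostly with a low value. They report only what shows in the picture. A call takes as long as a camera call. They do not tell look-alikes from the thing itself.
- masks_of(query, camera): "region" (480x640 bool, what is visible of it) and "rect" ([centre column, centre row, width, height] in pixels, round what is visible of it).
- place_of(query, camera): "pixel" ([column, row] in pixels: a listed point, or the origin of a listed thing).
The state is a dict: "time_s": time; "joints": joint angles; "joint_velocities": joint speeds; "joint_efforts": joint torques, N m; "eef_pos": TCP position; "ee_rot": TCP orientation; "ft_force": force on the tool from outside, world axes, zero at the start; "torque": the same for the moment, N m; "gripper_width": finger opening in m; "gripper_force": force on a finger pad.
Only numpy, scipy, OpenCV 4.12 (cv2) and the standard library are available. Lean on these libraries where they do the work, as an engineer would, in place of code of your own. Each camera call takes 0.05 s, during which the arm holds its last target. There are 200 camera calls.

TASK

Load the drill jig: lay the bare steel tube that stands on end gently down on the bench and let go, then take it again and lay it centred in the jig's two V-blocks, let go and swing the leaf fully shut over it. Then tighten the four T-knobs clockwise by hand crosswise, each followed by the one diagonally opposite, in two passes: first bring all four half-way to tight, then all four fully tight. Do not drop or topple the tube, and leave the other things on the bench where they are.

Things in the scene. Friction and masses are not known exactly. Their poses are not given: they have to be found in the camera images.
- tube_mid (a point): bare bright stainless handle tube, a plain cylinder 36 in diameter and 140 long, about 0.24 kg, standing on end on the bench at the start. The point is the tube's centre, its z axis runs along the tube (up at the start).
- jig: the drill jig, fixed to the bench: dark steel base plate 150 (its x) by 184 (its y) by 12 thick; origin at the middle of its underside, y towards the hinge. Threaded pillars 16 thick, 60 high stand at x +-44, y +-44. Two 90 degree V-blocks, 42 high, 68 wide, stand at x 28 to 54 and -28 to -54; the 56 between them is clear for fingers down to the base plate.
- jig_seat (a point): where the tube's centre must lie in the V-blocks: over the jig's origin, 42 above the bench. x = the direction the tube must lie along (either way round), y = towards the leaf's hinge, z up.
- leaf_hinge (a point): middle of the hinge pin of the jig's leaf, 74 from the seat towards jig +y and 66 above the bench; its x axis is the hinge line, parallel to jig_seat x.
- leaf (a joint): angle of the leaf, the jig's hinged aluminium clamp strap, a plate 124 by 124 by 10: 0 = shut, flat over the tube, its top face 71 above the bench; 1.57 = upright; hard stop at 2.2. Starts open at 1.7 to 2.0, leaning away from the tube. The hinge is stiff: it stays where it is left (up to 1.1 N m to move).
- leaf_tab (a point): middle of the outer face (the top face when shut) of the red tab, 34 by 34 and 10 thick, on the leaf's free edge, 151 from the hinge line. z = outward normal of that face (up when shut), -y = along the leaf away from the hinge. Push here to shut the leaf.
- knob_a (a joint): T-knob at the -x, +y corner of the leaf (jig axes, leaf shut). Value = turned clockwise seen from above: 0 loose, 1.57 (a quarter turn) fully tight, where it stops hard. Starts at 0 to 0.2; takes about 0.08 N m, stays where left. a and c are diagonally opposite, so are b and d.
- knob_a_grip (a point): middle of the knob's black T-bar, on its turning axis; bar 46 long, 12 thick, 24 high, one end white. Leaf face 26 below. Leaf shut: 97 above the bench. The bar lies along jig x turned anticlockwise (from above) by 1.57 minus the joint value; tight, it lines up with the yellow lines on the leaf. Knobs are 88 apart.
- knob_b (a joint): T-knob at the -x, -y corner of the leaf (jig axes, leaf shut). Value = turned clockwise seen from above: 0 loose, 1.57 (a quarter turn) fully tight, where it stops hard. Starts at 0 to 0.2; takes about 0.08 N m, stays where left. a and c are diagonally opposite, so are b and d.
- knob_b_grip (a point): middle of the T-bar of knob_b; size and bearing as for knob_a.
- knob_c (a joint): T-knob at the +x, -y corner of the leaf (jig axes, leaf shut). Value = turned clockwise seen from above: 0 loose, 1.57 (a quarter turn) fully tight, where it stops hard. Starts at 0 to 0.2; takes about 0.08 N m, stays where left. a and c are diagonally opposite, so are b and d.
- knob_c_grip (a point): middle of the T-bar of knob_c; size and bearing as for knob_a.
- knob_d (a joint): T-knob at the +x, +y corner of the leaf (jig axes, leaf shut). Value = turned clockwise seen from above: 0 loose, 1.57 (a quarter turn) fully tight, where it stops hard. Starts at 0 to 0.2; takes about 0.08 N m, stays where left. a and c are diagonally opposite, so are b and d.
- knob_d_grip (a point): middle of the T-bar of knob_d; size and bearing as for knob_a.
- done_tube_mid (a point): a finished handle tube standing on end, same size with a black ribbed sleeve; centre. Not this job's: leave it.
- tape: roll of yellow tape lying flat, 104 across and 45 high; underside centre. Leave it.
- latch1: small steel draw latch lying flat, 62 by 36 by 13; underside centre. Leave it.
- latch2: another draw latch, the same. Leave it.
- carry_handle: steel carry handle with a black grip lying flat, about 60 by 150 by 20; near the middle of its mounting feet. Leave it.
- oil_can: blue bottle with a red cap, 52 across and 130 high; underside centre. Leave it.
Mind the look-alikes: they are no part of the job. Leave any green look-alike of the part that bears tube_mid alone.

How it is judged:
On the way, in this order (a step that is already met when the one before it is completed fails the run):
1. the standing tube has been laid down on the bench and let go (height (world z) of tube_mid below 0.023 m and angle between tube_mid's own z axis and vertical between 1.5 and 1.64 rad and contact force between the fingers and tube below 0.1 N), for 0.1 s.
2. the tube lies centred in both V-blocks, let go, with the leaf still open (x of tube_mid in the frame of jig_seat between -0.012 and 0.012 m and y of tube_mid in the frame of jig_seat between -0.003 and 0.003 m and z of tube_mid in the frame of jig_seat between -0.003 and 0.003 m and angle between the z axis of tube_mid and the x axis of jig_seat, either way round below 0.05 rad and contact force between the fingers and tube below 0.1 N and value of joint leaf above 1.2 rad), for 0.2 s.
3. the leaf is swung shut over the tube, all knobs still loose (x of tube_mid in the frame of jig_seat between -0.012 and 0.012 m and y of tube_mid in the frame of jig_seat between -0.003 and 0.003 m and z of tube_mid in the frame of jig_seat between -0.003 and 0.003 m and angle between the z axis of tube_mid and the x axis of jig_seat, either way round below 0.05 rad and value of joint leaf below 0.05 rad and value of joint each of knob_a, knob_b, knob_c, knob_d below 0.42 rad), for 0.1 s.
4. first pass: one diagonal pair of knobs is half-way, the other pair still loose (((value of joint knob_a between 0.5 and 1.1 rad and value of joint knob_c between 0.5 and 1.1 rad and value of joint each of knob_b, knob_d below 0.42 rad) or (value of joint knob_b between 0.5 and 1.1 rad and value of joint knob_d between 0.5 and 1.1 rad and value of joint each of knob_a, knob_c below 0.42 rad))), for 0.05 s.
5. first pass done: all four knobs half-way, none tight (value of joint knob_a between 0.5 and 1.1 rad and value of joint knob_b between 0.5 and 1.1 rad and value of joint knob_c between 0.5 and 1.1 rad and value of joint knob_d between 0.5 and 1.1 rad), for 0.05 s.
6. second pass: one diagonal pair is tight, the other pair still half-way (((value of joint each of knob_a, knob_c above 1.45 rad and value of joint each of knob_b, knob_d below 1.2 rad) or (value of joint each of knob_b, knob_d above 1.45 rad and value of joint each of knob_a, knob_c below 1.2 rad))), for 0.05 s.
At the end, for the whole second after the job is handed in: The tube lies at rest in both V-blocks (centre within 12 mm of the seat lengthwise, 3 mm across and in height, parallel within 0.05 rad), the leaf is shut (within 0.05 rad) and all four knobs are tight (turned at least 1.45 of 1.57 rad) (x of tube_mid in the frame of jig_seat between -0.012 and 0.012 m and y of tube_mid in the frame of jig_seat between -0.003 and 0.003 m and z of tube_mid in the frame of jig_seat between -0.003 and 0.003 m and angle between the z axis of tube_mid and the x axis of jig_seat, either way round below 0.05 rad and value of joint leaf below 0.05 rad and value of joint each of knob_a, knob_b, knob_c, knob_d above 1.45 rad and linear speed of tube below 0.02 m/s); the robot touches nothing.
It fails at once if a knob is turned well past half-way before all four are half-way (value of joint any of knob_a, knob_b, knob_c, knob_d above 1.2 rad and value of joint any of knob_a, knob_b, knob_c, knob_d below 0.5 rad).
It fails at once if a knob is turned while the leaf is open (value of joint leaf above 0.15 rad and value of joint any of knob_a, knob_b, knob_c, knob_d above 0.42 rad).
It fails at once if the tube is dropped or toppled (moves faster than 0.65 m/s out of the fingers) (linear speed of tube above 0.65 m/s and contact force between the fingers and tube below 0.1 N).
It fails at once if a bystander is pushed more than 30 mm (distance of any of done_tube_mid, tape, latch1, latch2, carry_handle, oil_can from where it was at the start of the episode above 0.03 m).
It also fails if it takes over 72 s, if anything falls off the work surface, if the arm or the gripper's body presses on something with over 40 N, if the wrist force passes 120 N, or if a joint passes its speed limit or range.

## Working session

There is one attempt and no reset: what is moved stays moved. The work goes in short steps, Python scripts to look and compute and a tool call to move; the robot and the scene stay as the last step left them, time stands still between calls to the robot, and variables do not carry over. Pictures are saved under pics/ and viewed, at most 10 in all, crops included, and the job is handed in when it is done.

Besides the shell and the picture viewer there is one more tool, called after "Emit:" as a command line: name --argument value ..., lists and objects as JSON in quotes. step_arm: Moves the arm, as the interface text tells. Its arguments: {"type":"object","properties":{"moves":{"type":"array","items":{"type":"object","properties":{"x":{"type":"number"},"y":{"type":"number"},"z":{"type":"number"},"rx":{"type":"number"},"ry":{"type":"number"},"rz":{"type":"number"},"hand":{"type":"number"}}}},"squeeze":{"type":"number"}},"required":["moves"]}

```bash
ls; mkdir -p pics
cat > h.py <<'E'
import numpy as np,cv2
from scipy.spatial.transform import Rotation as R
from cell import *
def ray(cam,px):
    c=get_calibration(cam);K=np.array(c["camera_matrix"]);T=np.array(c["camera_from_world"])
    o=-T[:3,:3].T@T[:3,3];d=T[:3,:3].T@np.linalg.inv(K)@np.array([px[0],px[1],1.]);return o,d/np.linalg.norm(d)
def onz(cam,px,z):
    o,d=ray(cam,px);return o+d*(z-o[2])/d[2]
def proj(cam,p):
    c=get_calibration(cam);q=np.array(c["camera_from_world"])@np.append(p,1);q=np.array(c["camera_matrix"])@q[:3];return q[:2]/q[2]
def tri(p1,p2):
    A=np.zeros((3,3));b=np.zeros(3)
    for c,p in(("scene",p1),("top",p2)):
        o,d=ray(c,p);M=np.eye(3)-np.outer(d,d);A+=M;b+=M@o
    x=np.linalg.solve(A,b);return x,[np.linalg.norm(proj(c,x)-p) for c,p in(("scene",p1),("top",p2))]
def tool(s=None):
    s=s or state();q=s["ee_rot"];return np.array(s["eef_pos"]),R.from_quat([q[1],q[2],q[3],q[0]])
E
python3 - <<'E'
from h import *
np.set_printoptions(precision=4,suppress=True)
s=state();print(s,"grip_depth",grip_depth if not callable(grip_depth) else grip_depth())
p,r=tool(s);print(r.as_matrix())
im={c:get_image(c) for c in("scene","top")}
for c in im: cv2.imwrite(f"pics/{c}0.png",im[c]); print(c,ray(c,(320,240)))
for q in["tube_mid","jig","jig_seat","leaf_hinge","leaf_tab","knob_a_grip","done_tube_mid","tape","latch1","carry_handle","oil_can"]:
    for c in im:
        print(q,c,[(np.round(d["pixel"],1).tolist(),round(d["confidence"],2)) for d in place_of(q,c)[:4]])
E
```

```text
pics
{'time_s': 0.0, 'joints': array([ 0.9749,  0.2213,  1.5276, -0.    ,  1.3947, -0.1261]), 'joint_velocities': array([-0.0011, -0.0006,  0.0002, -0.0011,  0.0021, -0.0003]), 'joint_efforts': array([  0.0004, -49.4617, -38.7378,   0.0698,   0.0572,  -0.0001]), 'eef_pos': array([0.2826, 0.5568, 0.2214]), 'ee_rot': array([-0.0003,  0.2327,  0.9725, -0.0009]), 'ft_force': array([-0.5346, -1.2536,  0.0028]), 'torque': array([-0.0271,  0.0036, -0.0311]), 'gripper_force': 0.0, 'gripper_width': 0.08694476355473091} grip_depth 0.0187
[[-0.8917  0.4526 -0.0011]
 [ 0.4526  0.8917 -0.0016]
 [ 0.0002 -0.002  -1.    ]]
scene (array([1.2285, 0.2925, 0.7597]), array([-0.6435, -0.3527, -0.6793]))
top (array([ 0.4248, -0.0607,  0.984 ]), array([ 0.1768,  0.0027, -0.9842]))
tube_mid scene [([472.4, 311.2], 0.7), ([445.8, 231.7], 0.67)]
tube_mid top [([230.5, 299.4], 0.85), ([186.9, 227.7], 0.58)]
jig scene [([311.3, 264.0], 0.87)]
jig top [([331.8, 249.4], 0.81)]
jig_seat scene [([311.4, 249.0], 0.62)]
jig_seat top []
leaf_hinge scene [([282.7, 221.2], 0.78), ([447.9, 406.2], 0.38)]
leaf_hinge top [([370.0, 256.8], 0.73)]
leaf_tab scene [([257.3, 149.6], 0.74), ([330.0, 350.8], 0.6), ([237.9, 188.2], 0.33), ([308.6, 250.0], 0.23)]
leaf_tab top [([400.3, 253.0], 0.56)]
knob_a_grip scene [([247.9, 214.4], 0.66), ([306.9, 251.2], 0.66), ([446.9, 405.8], 0.25)]
knob_a_grip top []
done_tube_mid scene [([512.1, 257.0], 0.58)]
done_tube_mid top [([170.1, 298.5], 0.7)]
tape scene [([240.2, 190.0], 0.74)]
tape top [([442.1, 308.0], 0.61), ([332.6, 252.0], 0.21)]
latch1 scene [([512.6, 255.1], 0.63), ([328.8, 348.8], 0.6), ([403.5, 215.0], 0.59)]
latch1 top [([279.3, 183.0], 0.71), ([279.4, 342.8], 0.69)]
carry_handle scene [([162.6, 241.3], 0.62)]
carry_handle top [([461.3, 218.9], 0.84)]
oil_can scene [([445.3, 405.0], 0.56)]
oil_can top [([195.4, 174.8], 0.56)]
```

View pics/scene0.png

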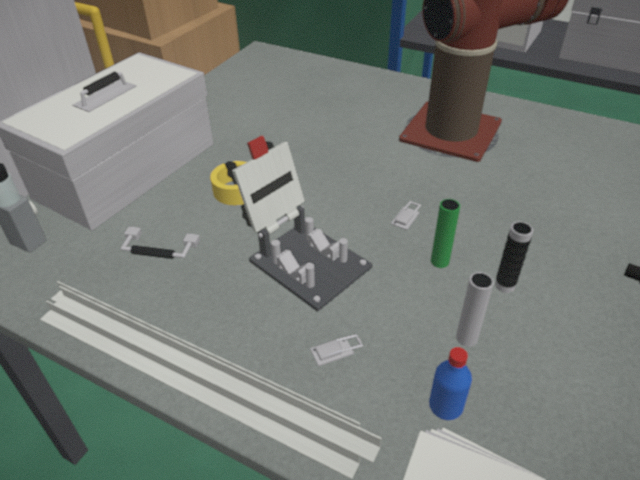

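View pics/top0.png

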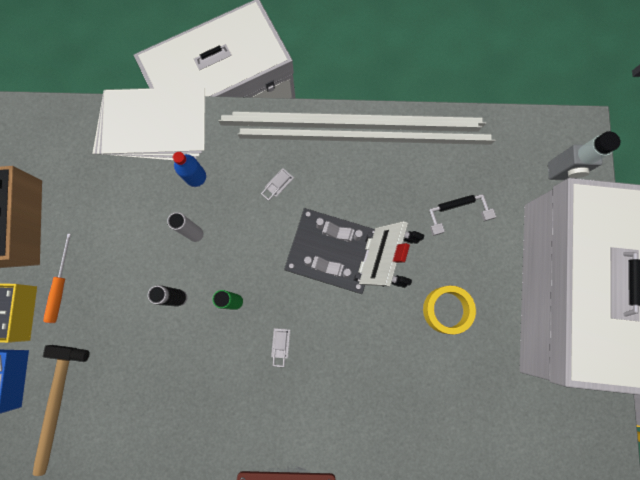

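The scene shows the bare tube at (472,311) and the green look-alike at (446,232). In the top view the bare tube is at (187,228), the jig at (332,250) with the leaf open to the right, and the red tab at (401,253).

Run:
```python
from h import *
np.set_printoptions(precision=4,suppress=True)
im={c:cv2.imread(f"pics/{c}0.png") for c in("scene","top")}
a=cv2.resize(im["top"][195:310,275:435],None,fx=4.6,fy=4.6,interpolation=cv2.INTER_CUBIC)
cv2.imwrite("pics/z1.png",a)
print("tube",tri((472.4,311.2),(186.9,227.7)),"green",tri((445.8,231.7),(230.5,299.4)),"done",tri((512.1,257),(170.1,298.5)))
print("jig",tri((311.3,264),(331.8,249.4)),"hinge",tri((282.7,221.2),(370,256.8)),"tab",tri((257.3,149.6),(400.3,253)))
print("oil",onz("top",(195.4,174.8),0),"latch",onz("top",(279.3,183),0),onz("top",(279.4,342.8),0),"tape",onz("top",(442,308),0),"handle",onz("top",(461,219),0))
for q,c in(("tube_mid","scene"),("tube_mid","top"),("jig","top"),("jig","scene"),("leaf","top")):
    for d in masks_of(q,c)[:3]:
        m=d["region"].astype(np.uint8);f=max(cv2.findContours(m,0,2)[0],key=cv2.contourArea)
        print(q,c,round(d["confidence"],2),np.round(d["rect"],1),cv2.boxPoints(cv2.minAreaRect(f)).round(1).tolist())
```

```text
tube (array([0.6091, 0.2267, 0.0679]), [np.float64(0.3597373854766911), np.float64(0.26796760628162286)]) green (array([0.4576, 0.1269, 0.0749]), [np.float64(1.8649878946883458), np.float64(1.642338690348433)]) done (array([0.4576, 0.2516, 0.067 ]), [np.float64(0.1530630314529522), np.float64(0.12940656111919216)])
jig (array([ 0.5794, -0.0843,  0.0037]), [np.float64(0.6011384029263979), np.float64(0.5007489731376898)]) hinge (array([ 0.5548, -0.1618,  0.062 ]), [np.float64(2.256175243977938), np.float64(2.0163768238901794)]) tab (array([ 0.545 , -0.2048,  0.2043]), [np.float64(0.38526581013788297), np.float64(0.37883448792248947)])
oil [0.7495 0.2381 0.    ] latch [0.7346 0.0406 0.    ] [0.3692 0.0258 0.    ] tape [ 0.4541 -0.3343  0.    ] handle [ 0.6591 -0.3825  0.    ]
tube_mid scene 0.96 [477.1 308.   44.5  72.6] [[452.29998779296875, 342.3999938964844], [471.70001220703125, 268.79998779296875], [495.3999938964844, 275.0], [476.0, 348.6000061035156]]
tube_mid scene 0.8 [445.1 233.8  32.5  70.5] [[427.0, 265.20001220703125], [440.70001220703125, 196.5], [461.79998779296875, 200.8
[... 579 characters left out ...]
.70001220703125, 300.3999938964844]]
jig scene 0.88 [296.  224.7 146.8 173.8] [[193.60000610351562, 181.10000610351562], [273.3999938964844, 124.80000305175781], [375.79998779296875, 269.8999938964844], [296.0, 326.20001220703125]]
jig scene 0.26 [232.1 172.6   9.5  24.7] [[225.0, 161.0], [236.0, 161.0], [236.0, 183.0], [225.0, 183.0]]
leaf top 0.97 [391.1 255.8  70.3  62.9] [[354.70001220703125, 282.0], [373.3999938964844, 213.60000610351562], [425.5, 227.89999389648438], [406.79998779296875, 296.20001220703125]]
leaf top 0.72 [280.8 347.9  24.4  40. ] [[268.3999938964844, 365.3999938964844], [273.5, 326.5], [290.79998779296875, 328.79998779296875], [285.70001220703125, 367.70001220703125]]
```

View pics/z1.png

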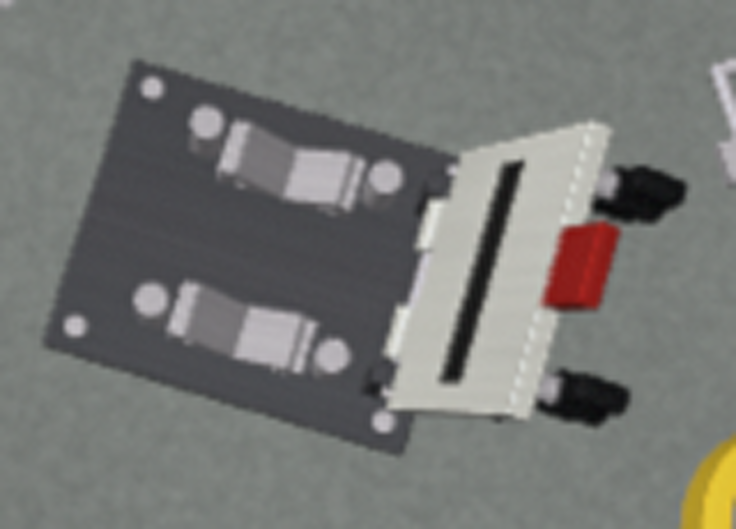

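Run:
```python
from h import *
np.set_printoptions(precision=4,suppress=True)
f=lambda u:((u[0]+.5)/4.6-.5+275,(u[1]+.5)/4.6-.5+195)
for z in(.06,.072):
    P=np.array([onz("top",f(u),z) for u in((206,122),(385,177),(332,355),(150,300))])[:,:2]
    print(z,P.mean(0),[np.linalg.norm(P[i]-P[i-1]) for i in range(4)])
    y=(P[1]+P[2]-P[0]-P[3]);x=(P[0]+P[1]-P[2]-P[3]);print("ydir",np.arctan2(y[1],y[0]),"xdir",np.arctan2(x[1],x[0]))
C=np.array([onz("top",f(u),.012) for u in((133,60),(45,345),(402,455))])[:,:2]
print(C,(C[0]+C[2])/2,np.linalg.norm(C[0]-C[1]),np.linalg.norm(C[2]-C[1]),np.arctan2(*(C[2]-C[1])[::-1]),np.arctan2(*(C[0]-C[1])[::-1]))
# scene corners
S=[onz("scene",u,.012)[:2] for u in((250,262),(318,305),(371,265))];print(S)
```

```text
0.06 [ 0.5777 -0.0862] [np.float64(0.08841111211570117), np.float64(0.08796702194749534), np.float64(0.08762753315711466), np.float64(0.08801038158657193)]
ydir -1.8455880237929243 xdir -0.27289081711909396
0.072 [ 0.5758 -0.0858] [np.float64(0.08726297245912334), np.float64(0.08682464941137347), np.float64(0.08648956934896679), np.float64(0.08686744596601496)]
ydir -1.8455880237929236 xdir -0.27289081711909413
[[ 0.6737 -0.0184]
 [ 0.5301  0.02  ]
 [ 0.4812 -0.1541]] [ 0.5774 -0.0862] 0.1485670945044845 0.18081594096814313 -1.8449256583749651 -0.2610366157597058
[array([ 0.6344, -0.1843]), array([ 0.6687, -0.0206]), array([0.5374, 0.0212])]
```

```bash
cat >> h.py <<'E'
def pose(P,yaz,tilt,beyond):
    "tool y horizontal at azimuth yaz; tool z leans from down by tilt towards yaz-90deg; TCP = P + beyond*toolz"
    y=np.array([np.cos(yaz),np.sin(yaz),0]);a=yaz-np.pi/2
    z=np.array([np.sin(tilt)*np.cos(a),np.sin(tilt)*np.sin(a),-np.cos(tilt)])
    M=np.column_stack([np.cross(y,z),y,z]);return np.array(P)+beyond*z,R.from_matrix(M)
def rel(P,M,base=None):
    p,r=base or tool();t=r.inv().apply(P-p)*1000;v=(r.inv()*M).as_rotvec()
    print("shift",t.round(1),"rot",v.round(3),"deg",np.degrees(np.linalg.norm(v)).round(1));return t,v
E
python3 - <<'E'
from h import *
print(state()["joints"]); rel(*pose((.609,.227,.11),.357+np.pi/2,np.radians(42),-.12))
E
```

```text
[ 9.74902442e-01  2.20389453e-01  1.52649048e+00 -1.12044123e-05
  1.39470822e+00 -1.26107355e-01]
shift [-385.9 -206.    23.4] rot [-0.303 -0.69  -0.789] deg 62.5
```

Emit:
step_arm --moves '[{"x":-193,"y":-103,"z":12,"rx":-0.15,"ry":-0.35,"rz":-0.4,"hand":87},{"x":-193,"y":-103,"z":12,"rx":-0.15,"ry":-0.35,"rz":-0.4},{"x":-193,"y":-103,"z":12,"rx":-0.15,"ry":-0.35,"rz":-0.4},{"x":-193,"y":-103,"z":12,"rx":-0.15,"ry":-0.35,"rz":-0.4},{"x":-193,"y":-103,"z":12,"rx":-0.15,"ry":-0.35,"rz":-0.4}]'

```text
validation failed for argument at $.mo...
```

Run:
```python
from h import *
print(state()["joints"],tool()[0]); rel(*pose((.609,.227,.11),.357+np.pi/2,np.radians(42),-.12))
```

```text
[ 9.74902442e-01  2.20389453e-01  1.52649048e+00 -1.12044123e-05
  1.39470822e+00 -1.26107355e-01] [0.28294294 0.55728072 0.22254923]
shift [-385.9 -206.    23.4] rot [-0.303 -0.69  -0.789] deg 62.5
```

Emit:
step_arm --moves '[{"x":-193,"y":-103,"z":12,"rx":-0.15,"ry":-0.35,"rz":-0.4,"hand":87},{"x":-193,"y":-103,"z":12,"rx":-0.15,"ry":-0.35,"rz":-0.4,"hand":87},{"x":-193,"y":-103,"z":12,"rx":-0.15,"ry":-0.35,"rz":-0.4,"hand":87},{"x":-193,"y":-103,"z":12,"rx":-0.15,"ry":-0.35,"rz":-0.4,"hand":87},{"x":-193,"y":-103,"z":12,"rx":-0.15,"ry":-0.35,"rz":-0.4,"hand":87}]'

```text
time_s: 1.95
eef_pos: [0.4075, 0.3741, 0.2083]
ee_rot: [0.185, 0.031, 0.982, 0.03]
ft_force: [-0.6, 0.8, 0.5]
gripper_width: 0.087
gripper_force: 0.0
```

Run:
```python
from h import *
print(state()["joints"],tool()[0]); rel(*pose((.609,.227,.11),.357+np.pi/2,np.radians(42),-.12))
```

```text
[ 0.72958576 -0.16432738  1.9929493  -0.24823389  1.01088487 -0.67807866] [0.40747883 0.37410335 0.20829514]
shift [-126.7 -168.9   46.3] rot [-0.155 -0.342 -0.384] deg 30.8
```

Emit:
step_arm --moves '[{"x":-127,"y":-169,"z":46,"rx":-0.155,"ry":-0.342,"rz":-0.384,"hand":87},{"x":-127,"y":-169,"z":46,"rx":-0.155,"ry":-0.342,"rz":-0.384,"hand":87},{"x":-127,"y":-169,"z":46,"rx":-0.155,"ry":-0.342,"rz":-0.384,"hand":87},{"x":-127,"y":-169,"z":46,"rx":-0.155,"ry":-0.342,"rz":-0.384,"hand":87},{"x":-127,"y":-169,"z":46,"rx":-0.155,"ry":-0.342,"rz":-0.384,"hand":87}]'

```text
time_s: 2.45
eef_pos: [0.5106, 0.2371, 0.2005]
ee_rot: [0.339, -0.155, 0.926, 0.068]
ft_force: [0.6, 1.1, -0.1]
gripper_width: 0.0869
gripper_force: 0.0
```

Run:
```python
from h import *
print(state()["joints"],tool()[0]); rel(*pose((.609,.227,.11),.357+np.pi/2,np.radians(42),-.12))
for c in("scene","top"): cv2.imwrite(f"pics/{c}1.png",get_image(c)); print([(d["pixel"],d["confidence"]) for d in place_of("tube_mid",c)])
```

```text
[ 0.24851425 -0.42487699  2.32099387  0.14399329  0.54809188 -1.7492785 ] [0.51058266 0.23708952 0.20049303]
shift [ -6.7 -43.7   6.2] rot [ 0.004 -0.028 -0.027] deg 2.3
[([445.8, 233.7], 0.77), ([470.1, 310.1], 0.61)]
[([231.5, 301.6], 0.84)]
```

View pics/scene1.png

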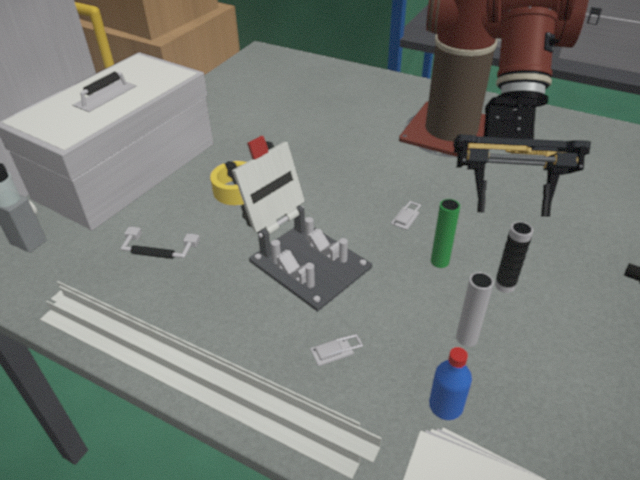

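The hand is over and behind the tube, clear of the done and green tubes at (512,257) and (446,233). The body is wide along the closing axis and thin across it.

Emit:
step_arm --moves '[{"x":-7,"y":-44,"z":6,"rx":0.004,"ry":-0.028,"rz":-0.027,"hand":87},{"x":-7,"y":-44,"z":20,"rx":0.004,"ry":-0.028,"rz":-0.027,"hand":87},{"x":-7,"y":-44,"z":60,"rx":0.004,"ry":-0.028,"rz":-0.027,"hand":87},{"x":-7,"y":-44,"z":85,"rx":0.004,"ry":-0.028,"rz":-0.027,"hand":87},{"x":-7,"y":-44,"z":85,"rx":0.004,"ry":-0.028,"rz":-0.027,"hand":87}]'

```text
time_s: 3.15
eef_pos: [0.58, 0.2197, 0.1352]
ee_rot: [0.348, -0.165, 0.92, 0.065]
ft_force: [0.5, 0.4, 0.6]
gripper_width: 0.0867
gripper_force: 0.0
```

Run:
```python
from h import *
print(state()["joints"],tool()[0]); rel(*pose((.609,.227,.11),.357+np.pi/2,np.radians(42),.0097))
```

```text
[ 0.16098614 -0.13965637  2.25097781  0.40502192  0.34215309 -2.09959495] [0.58004574 0.21971966 0.13521283]
shift [-5.6 -3.4 48.2] rot [ 0.003 -0.009 -0.003] deg 0.6
```

Emit:
step_arm --moves '[{"x":-6,"y":-3,"z":30,"rx":0,"ry":-0.009,"rz":0,"hand":87},{"x":-6,"y":-3,"z":48,"rx":0,"ry":-0.009,"rz":0,"hand":87},{"x":-6,"y":-3,"z":48,"rx":0,"ry":-0.009,"rz":0,"hand":60},{"x":-6,"y":-3,"z":48,"rx":0,"ry":-0.009,"rz":0,"hand":45},{"x":-6,"y":-3,"z":48,"rx":0,"ry":-0.009,"rz":0,"hand":45}]' --squeeze 30

```text
time_s: 3.65
eef_pos: [0.6166, 0.2287, 0.109]
ee_rot: [0.356, -0.165, 0.917, 0.065]
ft_force: [-0.2, 0.0, 0.3]
gripper_width: 0.0708
gripper_force: 0.0
```

Run:
```python
from h import *
print(state()["joints"],tool()[0]); rel(*pose((.609,.227,.11),.357+np.pi/2,np.radians(42),.0097))
im=get_image("scene");cv2.imwrite("pics/s2.png",cv2.resize(im[180:400,370:600],None,fx=2.6,fy=2.6))
```

```text
[ 0.16800178  0.00886375  2.18202198  0.53686902  0.2527461  -2.23220613] [0.6165821  0.22874545 0.10904523]
shift [5.1 1.  3.8] rot [ 0.001  0.008 -0.002] deg 0.5
```

View pics/s2.png

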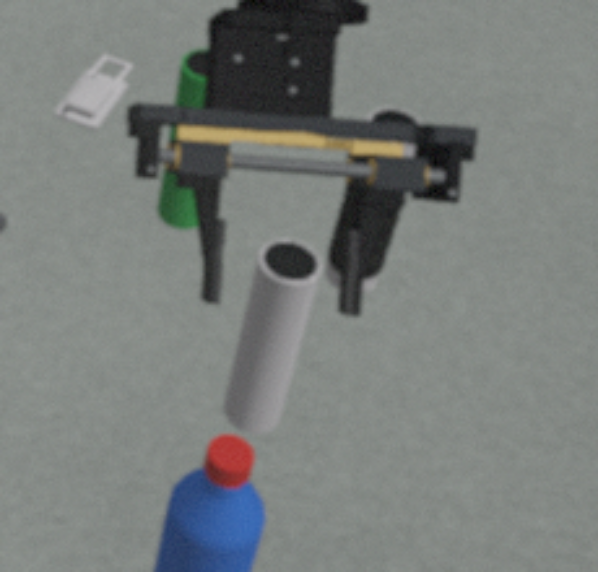

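Both fingers straddle the tube just below its rim (tube top at (290,262) in the crop). Closing now.

Emit:
step_arm --moves '[{"x":3,"y":1,"z":2,"rx":0,"ry":0,"rz":0,"hand":25},{"x":3,"y":1,"z":2,"rx":0,"ry":0,"rz":0,"hand":25},{"x":3,"y":1,"z":2,"rx":0,"ry":0,"rz":0,"hand":25},{"x":3,"y":1,"z":2,"rx":0,"ry":0,"rz":0,"hand":25},{"x":3,"y":1,"z":2,"rx":0,"ry":0,"rz":0,"hand":25}]' --squeeze 30

```text
time_s: 4.2
eef_pos: [0.6156, 0.2286, 0.1041]
ee_rot: [0.356, -0.164, 0.918, 0.065]
ft_force: [-1.1, 0.5, 1.0]
gripper_width: 0.0354
gripper_force: 30.0
```

Run:
```python
from h import *
print(tool()[0]); rel(*pose((.60,.17,.20),.28+np.pi/2,np.radians(20),.0097))
```

```text
[0.61563724 0.22860835 0.10406436]
shift [-35.2 -49.6 -85.6] rot [0.041 0.391 0.064] deg 22.8
```

Emit:
step_arm --moves '[{"x":-27,"y":0,"z":-30,"rx":0,"ry":0,"rz":0,"hand":25},{"x":-35,"y":-25,"z":-60,"rx":0,"ry":0.1,"rz":0.0,"hand":25},{"x":-35,"y":-50,"z":-86,"rx":0.04,"ry":0.25,"rz":0.06,"hand":25},{"x":-35,"y":-50,"z":-86,"rx":0.04,"ry":0.39,"rz":0.06,"hand":25},{"x":-35,"y":-50,"z":-86,"rx":0.04,"ry":0.39,"rz":0.06,"hand":25}]'

```text
time_s: 4.7
eef_pos: [0.6065, 0.1702, 0.1941]
ee_rot: [0.174, -0.139, 0.975, 0.023]
ft_force: [1.3, 0.1, -1.2]
gripper_width: 0.0352
gripper_force: 30.0
```

Run:
```python
from h import *
print(tool()[0],state()["joints"]); rel(*pose((.635,.10,.16),.16+np.pi/2,np.radians(-25),.0097));rel(*pose((.635,.10,.16),.16+np.pi/2,np.radians(-48),.0097))
```

```text
[0.60651896 0.17023071 0.19411629] [ 0.1188723  -0.01010722  1.8711417   0.06723791  0.93330996 -1.76591668]
shift [ 11.4 -74.8  41.7] rot [-0.008  0.788  0.126] deg 45.7
shift [ 13.5 -74.4  38.5] rot [-0.034  1.189  0.126] deg 68.5
```

Emit:
step_arm --moves '[{"x":2,"y":-15,"z":5,"rx":0,"ry":0.15,"rz":0.02,"hand":25},{"x":4,"y":-30,"z":10,"rx":0,"ry":0.3,"rz":0.05,"hand":25},{"x":6,"y":-45,"z":15,"rx":0,"ry":0.45,"rz":0.08,"hand":25},{"x":8,"y":-60,"z":20,"rx":0,"ry":0.6,"rz":0.1,"hand":25},{"x":11,"y":-75,"z":30,"rx":0,"ry":0.74,"rz":0.126,"hand":25}]'

```text
time_s: 5.2
eef_pos: [0.6244, 0.0989, 0.1585]
ee_rot: [-0.194, -0.079, 0.978, -0.017]
ft_force: [0.4, -0.5, -2.6]
gripper_width: 0.0355
gripper_force: 30.0
```

Run:
```python
from h import *
print(tool()[0],state()["joints"]); rel(*pose((.635,.10,.10),.16+np.pi/2,np.radians(-48),.0097))
```

```text
[0.6243809  0.09887811 0.15849732] [ 0.05537366  0.61163372  1.18323607 -0.04270205  1.73547178 -1.67588928]
shift [-28.   -0.5  58.8] rot [-0.003  0.447  0.001] deg 25.6
```

Emit:
step_arm --moves '[{"x":-7,"y":0,"z":15,"rx":0,"ry":0.13,"rz":0,"hand":25},{"x":-14,"y":0,"z":30,"rx":0,"ry":0.26,"rz":0,"hand":25},{"x":-21,"y":0,"z":45,"rx":0,"ry":0.39,"rz":0,"hand":25},{"x":-28,"y":0,"z":59,"rx":0,"ry":0.447,"rz":0,"hand":25},{"x":-28,"y":0,"z":59,"rx":0,"ry":0.447,"rz":0,"hand":25}]'

```text
time_s: 5.7
eef_pos: [0.6234, 0.099, 0.0825]
ee_rot: [-0.411, -0.074, 0.908, -0.033]
ft_force: [-0.6, 1.0, -4.6]
gripper_width: 0.0353
gripper_force: 30.0
```

Run:
```python
from h import *
print(tool()[0],state()["joints"]); rel(*pose((.635,.10,.022),.16+np.pi/2,np.radians(-48),.0097))
for c in("scene","top"):
    im=get_image(c);cv2.imwrite(f"pics/{c}3.png",im)
    for d in masks_of("tube_mid",c)[:2]:
        m=d["region"].astype(np.uint8);f=max(cv2.findContours(m,0,2)[0],key=cv2.contourArea)
        print(c,round(d["confidence"],2),cv2.boxPoints(cv2.minAreaRect(f)).round(0).tolist())
a,b=[cv2.imread(f"pics/{c}3.png") for c in("scene","top")]
cv2.imwrite("pics/m3.png",np.vstack([cv2.resize(a[180:380,260:560],(600,400)),cv2.resize(b[180:280,120:420],(600,200))]))
```

```text
[0.62342093 0.09897169 0.08254582] [ 0.07008889  1.10494413  0.71766105 -0.0829702   2.16500703 -1.67877829]
shift [-53.2  -0.9  41. ] rot [-0.001 -0.012  0.002] deg 0.7
scene 0.77 [[390.0, 265.0], [401.0, 230.0], [421.0, 236.0], [410.0, 272.0]]
scene 0.59 [[435.0, 265.0], [456.0, 202.0], [468.0, 206.0], [447.0, 269.0]]
top 0.64 [[232.0, 199.0], [251.0, 197.0], [260.0, 268.0], [241.0, 270.0]]
top 0.61 [[230.0, 293.0], [242.0, 293.0], [242.0, 309.0], [230.0, 309.0]]
```

View pics/m3.png

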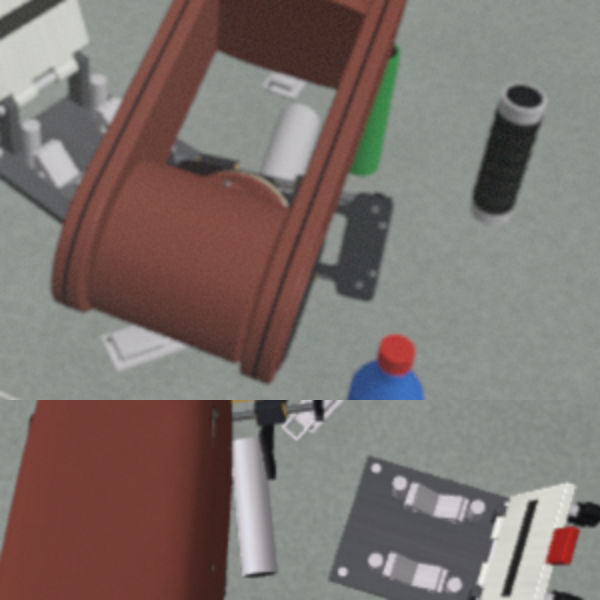

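Run:
```python
from h import *
a,b=onz("top",(241.5,198),.089),onz("top",(250.5,269),.089);print(a,b,np.linalg.norm(a-b))
p,r=tool();g=p-.0097*r.apply([0,0,1]);print("grasp",g)
for zb in(.05,.07,.089,.11,.13):
    b=onz("top",(250.5,269),zb);print(zb,b,np.linalg.norm(b-g))
print(r.inv().apply([0,0,-.045])*1000)
```

```text
[0.67159991 0.11004618 0.089     ] [0.52130553 0.08336603 0.089     ] 0.15264412946295652
grasp [0.63528233 0.10016614 0.10291555]
0.05 [0.52551125 0.08964212 0.05      ] 0.12231312052076844
0.07 [0.52335447 0.08642361 0.07      ] 0.1174739789931583
0.089 [0.52130553 0.08336603 0.089     ] 0.11604566842456267
0.11 [0.51904091 0.0799866  0.11      ] 0.11819251794640162
0.13 [0.51688413 0.07676809 0.13      ] 0.12368981594124473
[-33.24376622   0.1438286   30.32872105]
```

Emit:
step_arm --moves '[{"x":-15,"y":0,"z":13.5,"rx":0,"ry":0,"rz":0,"hand":25},{"x":-30,"y":0,"z":27,"rx":0,"ry":0,"rz":0,"hand":25},{"x":-41,"y":0,"z":37,"rx":0,"ry":0,"rz":0,"hand":25},{"x":-48,"y":0,"z":44,"rx":0,"ry":0,"rz":0,"hand":25},{"x":-52,"y":0,"z":47,"rx":0,"ry":0,"rz":0,"hand":25}]'

```text
time_s: 6.4
eef_pos: [0.6261, 0.0983, 0.0215]
ee_rot: [-0.406, -0.073, 0.91, -0.034]
ft_force: [-0.2, -0.6, -2.2]
gripper_width: 0.0353
gripper_force: 30.0
```

Run:
```python
from h import *
import time
im=get_image("top");im=get_image("top")
p,r=tool();g=p-.0097*r.apply([0,0,1]);print("grasp",g,state()["ft_force"])
for d in masks_of("tube_mid","top")[:3]:
    m=d["region"].astype(np.uint8);f=max(cv2.findContours(m,0,2)[0],key=cv2.contourArea)
    print(round(d["confidence"],2),cv2.boxPoints(cv2.minAreaRect(f)).round(1).tolist())
p,r=tool();print("grasp",p-.0097*r.apply([0,0,1]))
```

```text
grasp [0.63371894 0.09955022 0.0289194 ] [ 0.16221447 -0.30154535 -1.52258364]
0.81 [[239.10000610351562, 208.3000030517578], [255.8000030517578, 206.3000030517578], [263.6000061035156, 270.0], [246.89999389648438, 272.0]]
0.2 [[283.1000061035156, 273.20001220703125], [303.6000061035156, 194.8000030517578], [424.79998779296875, 226.39999389648438], [404.29998779296875, 304.8999938964844]]
grasp [0.63428502 0.09956172 0.02991793]
```

Emit:
step_arm --moves '[{"x":-3,"y":0,"z":2.7,"rx":0,"ry":0,"rz":0,"hand":25},{"x":-5,"y":0,"z":4.7,"rx":0,"ry":0,"rz":0,"hand":25},{"x":-6.5,"y":0,"z":6,"rx":0,"ry":0,"rz":0,"hand":25},{"x":-7.5,"y":0,"z":6.8,"rx":0,"ry":0,"rz":0,"hand":25},{"x":-7.5,"y":0,"z":6.8,"rx":0,"ry":0,"rz":0,"hand":25}]' --squeeze 15

```text
time_s: 7.05
eef_pos: [0.6272, 0.0984, 0.0136]
ee_rot: [-0.405, -0.073, 0.911, -0.034]
ft_force: [-0.1, -0.4, -2.5]
gripper_width: 0.0356
gripper_force: 15.0
```

Run:
```python
from h import *
get_image("top")
p,r=tool();print("grasp",p-.0097*r.apply([0,0,1]),state()["ft_force"],state()["torque"])
```

```text
grasp [0.63433086 0.09954523 0.02015445] [-0.52550045 -0.05101826 -1.33692318] [ 0.24511082 -0.72111965 -0.02920912]
```

Emit:
step_arm --moves '[{"x":-0.7,"y":0,"z":0.7,"rx":0,"ry":0,"rz":0,"hand":25},{"x":-1.4,"y":0,"z":1.3,"rx":0,"ry":0,"rz":0,"hand":25},{"x":-2.2,"y":0,"z":2,"rx":0,"ry":0,"rz":0,"hand":25},{"x":-2.9,"y":0,"z":2.7,"rx":0,"ry":0,"rz":0,"hand":25},{"x":-2.9,"y":0,"z":2.7,"rx":0,"ry":0,"rz":0,"hand":25}]' --squeeze 8

```text
time_s: 7.6
eef_pos: [0.6275, 0.0984, 0.0107]
ee_rot: [-0.405, -0.073, 0.911, -0.034]
ft_force: [0.7, 0.9, 3.1]
gripper_width: 0.0357
gripper_force: 8.0
```

Run:
```python
from h import *
im=get_image("top")
p,r=tool();print("grasp",p-.0097*r.apply([0,0,1]),state()["ft_force"],state()["torque"])
s=get_image("scene")
cv2.imwrite("pics/m4.png",np.hstack([cv2.resize(s[200:300,340:440],(400,400)),cv2.resize(im[180:290,210:320],(400,400))]))
```

```text
grasp [0.63454846 0.09956236 0.01711733] [ 1.41886026 -0.13738238  3.18178807] [ 0.10402365  0.01321085 -0.03110468]
```

View pics/m4.png

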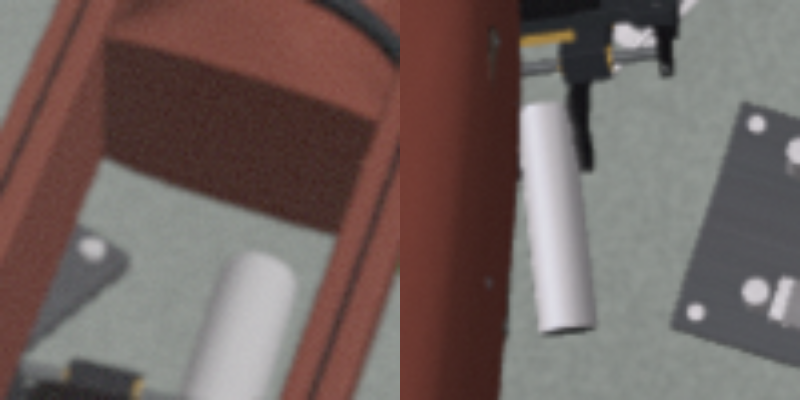

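The tube is on the bench (force now upward), with its inner end at about (251,272) in the top view. Releasing and backing off.

Emit:
step_arm --moves '[{"x":0,"y":0,"z":0,"rx":0,"ry":0,"rz":0,"hand":75},{"x":0,"y":0,"z":0,"rx":0,"ry":0,"rz":0,"hand":75},{"x":0,"y":0,"z":0,"rx":0,"ry":0,"rz":0,"hand":75},{"x":0,"y":0,"z":0,"rx":0,"ry":0,"rz":0,"hand":75},{"x":0,"y":0,"z":-10,"rx":0,"ry":0,"rz":0,"hand":75}]'

```text
time_s: 8.2
eef_pos: [0.6334, 0.0994, 0.0152]
ee_rot: [-0.406, -0.073, 0.91, -0.034]
ft_force: [0.2, 0.7, 0.6]
gripper_width: 0.0678
gripper_force: 0.0
```

Emit:
step_arm --moves '[{"x":0,"y":0,"z":-40,"rx":0,"ry":0,"rz":0,"hand":75},{"x":25,"y":0,"z":-70,"rx":0,"ry":-0.13,"rz":0,"hand":75},{"x":50,"y":0,"z":-90,"rx":0,"ry":-0.27,"rz":0,"hand":75},{"x":75,"y":0,"z":-100,"rx":0,"ry":-0.4,"rz":0,"hand":75},{"x":95,"y":0,"z":-110,"rx":0,"ry":-0.53,"rz":0,"hand":75}]'

```text
time_s: 8.7
eef_pos: [0.6534, 0.103, 0.1616]
ee_rot: [-0.149, -0.079, 0.986, -0.014]
ft_force: [1.1, -0.6, 1.6]
gripper_width: 0.0746
gripper_force: 0.0
```

Run:
```python
from h import *
im={c:get_image(c) for c in("top","scene")}
p,r=tool();print(p,r.as_matrix()[:,2],state()["joints"])
for c in im:
  cv2.imwrite(f"pics/{c}5.png",im[c])
  for d in masks_of("tube_mid",c)[:3]:
    m=d["region"].astype(np.uint8);f=max(cv2.findContours(m,0,2)[0],key=cv2.contourArea)
    B=cv2.boxPoints(cv2.minAreaRect(f));print(c,round(d["confidence"],2),B.round(1).tolist())
    w=np.array([onz(c,b,.018) for b in B]);print(w.mean(0))
  print([(d["pixel"],d["confidence"]) for d in place_of("tube_mid",c)])
```

```text
[0.65085281 0.10306704 0.167082  ] [-0.28961939 -0.05136188 -0.95576282] [ 0.05586014  0.58950265  1.17840108 -0.03529341  1.67016996 -1.67356424]
top 0.95 [[215.0, 290.0], [242.0, 290.0], [242.0, 309.0], [215.0, 309.0]]
[0.46055118 0.1396716  0.018     ]
top 0.76 [[239.8000030517578, 208.1999969482422], [257.29998779296875, 206.10000610351562], [264.8999938964844, 270.29998779296875], [247.39999389648438, 272.3999938964844]]
[0.59707374 0.09417795 0.018     ]
top 0.57 [[355.8999938964844, 281.5], [373.8999938964844, 213.6999969482422], [424.6000061035156, 227.1999969482422], [406.5, 295.0]]
[ 0.57067163 -0.21602415  0.018     ]
[([231.2, 302.3], 0.97), ([253.6, 239.4], 0.67), ([459.8, 218.0], 0.67)]
scene 0.78 [[440.0, 199.0], [459.0, 199.0], [459.0, 209.0], [440.0, 209.0]]
[0.3052053  0.09528503 0.018     ]
scene 0.76 [[373.79998779296875, 330.20001220703125], [395.29998779296875, 260.29998779296875], [416.0, 266.70001220703125], [394.5, 336.5]]
[0.59340556 0.09281547 0.018     ]
[([395.5, 296.6], 0.96)]
```

```bash
cat >> h.py <<'E'
def pose2(P,yaz,roll,beyond):
    p,r=pose([0,0,0],yaz,0,0);r=r*R.from_rotvec([roll,0,0]);return np.array(P)+beyond*r.apply([0,0,1]),r
E
python3 - <<'E'
from h import *
c1=onz("top",(253.6,239.4),.018);c2=onz("scene",(395.5,296.6),.018)
a=onz("top",(256.1,271.3),.018)-onz("top",(248.5,207.1),.018);s=onz("scene",(384.1,333.3),.018)-onz("scene",(405.6,263.5),.018)
print(c1,c2,tri((395.5,296.6),(253.6,239.4)),[np.arctan(v[1]/v[0]) for v in(a,s)])
c=(c1+c2)/2;yaz=np.mean([np.arctan(v[1]/v[0]) for v in(a,s)])+np.pi/2;print(c,yaz)
rel(*pose2([c[0],c[1],.018],yaz,0,-.07));rel(*pose2([c[0],c[1],.018],yaz,0,.0097))
E
```

```text
[0.59592312 0.09122319 0.018     ] [0.59406618 0.09309262 0.018     ] (array([0.59532871, 0.09222498, 0.01884175]), [np.float64(0.7024888320820725), np.float64(0.5461423462011216)]) [np.float64(0.16559447433692562), np.float64(0.16774098386969913)]
[0.59499465 0.09215791 0.018     ] 1.7374640558982088
shift [34.  -1.2 85.9] rot [-0.003 -0.309 -0.006] deg 17.7
shift [  9.8  -0.9 161.8] rot [-0.003 -0.309 -0.006] deg 17.7
```

Emit:
step_arm --moves '[{"x":17,"y":-0.5,"z":43,"rx":0,"ry":-0.15,"rz":0,"hand":75},{"x":34,"y":-1.2,"z":86,"rx":0,"ry":-0.309,"rz":-0.006,"hand":75},{"x":34,"y":-1.2,"z":86,"rx":0,"ry":-0.309,"rz":-0.006,"hand":75},{"x":25,"y":-1.1,"z":115,"rx":0,"ry":-0.309,"rz":-0.006,"hand":75},{"x":18,"y":-1,"z":137,"rx":0,"ry":-0.309,"rz":-0.006,"hand":75}]'

```text
time_s: 9.5
eef_pos: [0.5931, 0.092, 0.0318]
ee_rot: [-0.001, -0.083, 0.997, -0.001]
ft_force: [-0.0, -0.0, -0.1]
gripper_width: 0.0751
gripper_force: 0.0
```

Run:
```python
from h import *
get_image("top");print(tool()[0])
rel(*pose2([.595,.0922,.018],1.7375,0,.0097))
```

```text
[0.59088202 0.09187249 0.02778851]
shift [-4.3 -0.3 19.5] rot [-0.001 -0.009 -0.   ] deg 0.5
```

Emit:
step_arm --moves '[{"x":-4,"y":0,"z":12,"rx":0,"ry":-0.009,"rz":0,"hand":75},{"x":-4,"y":0,"z":18,"rx":0,"ry":-0.009,"rz":0,"hand":75},{"x":-4,"y":0,"z":18,"rx":0,"ry":-0.009,"rz":0,"hand":60},{"x":-4,"y":0,"z":18,"rx":0,"ry":-0.009,"rz":0,"hand":25},{"x":-4,"y":0,"z":18,"rx":0,"ry":-0.009,"rz":0,"hand":25}]' --squeeze 30

```text
time_s: 10.05
eef_pos: [0.5997, 0.0928, 0.0185]
ee_rot: [0.006, -0.083, 0.997, -0.001]
ft_force: [-0.4, 0.2, 0.4]
gripper_width: 0.0587
gripper_force: 0.0
```

Emit:
step_arm --moves '[{"x":0,"y":0,"z":0,"rx":0,"ry":0,"rz":0,"hand":25},{"x":0,"y":0,"z":0,"rx":0,"ry":0,"rz":0,"hand":25},{"x":0,"y":0,"z":0,"rx":0,"ry":0,"rz":0,"hand":25},{"x":0,"y":0,"z":0,"rx":0,"ry":0,"rz":0,"hand":25}]'

```text
time_s: 10.45
eef_pos: [0.599, 0.0929, 0.018]
ee_rot: [0.006, -0.083, 0.997, -0.001]
ft_force: [-0.0, 0.6, 1.9]
gripper_width: 0.0348
gripper_force: 30.0
```

Run:
```python
from h import *
p,r=tool();print(p,r.as_matrix())
rel(*pose2([.5777,-.0862,.15],1.296,.3,.0097))
rel(*pose2([.595,.0922,.15],1.7375,0,.0097))
```

```text
[0.59897617 0.09287187 0.01800903] [[-9.86061865e-01 -1.65951042e-01  1.19268692e-02]
 [-1.65972667e-01  9.86129996e-01 -8.39875869e-04]
 [-1.16220651e-02 -2.80770385e-03 -9.99928520e-01]]
shift [  50.5 -176.  -122.8] rot [0.295 0.078 0.436] deg 30.5
shift [   2.6   -0.3 -122.3] rot [-0.003  0.012  0.   ] deg 0.7
```

Only the fingertips hold the tube's equator, so I'm regrasping 10 mm deeper.

Emit:
step_arm --moves '[{"x":0,"y":0,"z":0,"rx":0,"ry":0,"rz":0,"hand":50},{"x":0,"y":0,"z":0,"rx":0,"ry":0,"rz":0,"hand":50},{"x":4,"y":0,"z":6,"rx":0,"ry":0.012,"rz":0,"hand":50},{"x":4,"y":0,"z":10,"rx":0,"ry":0.012,"rz":0,"hand":50},{"x":4,"y":0,"z":10,"rx":0,"ry":0.012,"rz":0,"hand":50}]'

```text
time_s: 10.95
eef_pos: [0.5939, 0.092, 0.0062]
ee_rot: [-0.002, -0.083, 0.997, -0.001]
ft_force: [-0.5, 0.1, 0.1]
gripper_width: 0.0495
gripper_force: 0.0
```

Emit:
step_arm --moves '[{"x":0,"y":0,"z":0,"rx":0,"ry":0,"rz":0,"hand":25},{"x":0,"y":0,"z":0,"rx":0,"ry":0,"rz":0,"hand":25},{"x":0,"y":0,"z":0,"rx":0,"ry":0,"rz":0,"hand":25},{"x":0,"y":0,"z":0,"rx":0,"ry":0,"rz":0,"hand":25}]' --squeeze 30

```text
time_s: 11.35
eef_pos: [0.5951, 0.0921, 0.0077]
ee_rot: [-0.0, -0.083, 0.997, -0.001]
ft_force: [-0.6, 0.8, -0.2]
gripper_width: 0.0353
gripper_force: 30.0
```

Run:
```python
from h import *
s=state();p,r=tool(s);print(p,r.as_matrix()[:,1],s["ft_force"])
rel(*pose2([.5777,-.0862,.15],1.296,.3,p[2]*-1+.018))
```

```text
[0.59508039 0.09211374 0.00765459] [-0.16596212  0.98612785 -0.00290389] [-0.55305402  0.82914224 -0.21509723]
shift [  48.1 -176.1 -131.9] rot [0.292 0.066 0.438] deg 30.4
```

Emit:
step_arm --moves '[{"x":0,"y":0,"z":-40,"rx":0,"ry":0,"rz":0,"hand":25},{"x":5,"y":-15,"z":-85,"rx":0,"ry":0,"rz":0,"hand":25},{"x":15,"y":-55,"z":-120,"rx":0.08,"ry":0.02,"rz":0.12,"hand":25},{"x":28,"y":-100,"z":-132,"rx":0.16,"ry":0.04,"rz":0.25,"hand":25},{"x":40,"y":-140,"z":-132,"rx":0.24,"ry":0.055,"rz":0.36,"hand":25}]'

```text
time_s: 11.85
eef_pos: [0.5807, -0.0541, 0.1441]
ee_rot: [-0.014, 0.099, 0.987, -0.124]
ft_force: [0.5, -0.1, -2.8]
gripper_width: 0.0357
gripper_force: 30.0
```

Run:
```python
from h import *
print(state()["gripper_force"],tool()[0]);get_image("top");print(tool()[0],state()["joints"])
rel(*pose2([.5777,-.0862,.10],1.296,.3,.0103))
```

```text
29.98544007539749 [ 0.58070748 -0.05405223  0.14405007]
[ 0.57877675 -0.05879952  0.14198432] [-0.08743716  0.24040907  1.68151201 -0.26806566  1.26807385 -1.36395551]
shift [ -4.7 -15.8  57.8] rot [0.042 0.012 0.065] deg 4.5
```

Emit:
step_arm --moves '[{"x":-5,"y":-16,"z":20,"rx":0.042,"ry":0.012,"rz":0.065,"hand":25},{"x":-5,"y":-16,"z":40,"rx":0.042,"ry":0.012,"rz":0.065,"hand":25},{"x":-5,"y":-16,"z":52,"rx":0.042,"ry":0.012,"rz":0.065,"hand":25},{"x":-5,"y":-16,"z":55,"rx":0.042,"ry":0.012,"rz":0.065,"hand":25},{"x":-5,"y":-16,"z":55,"rx":0.042,"ry":0.012,"rz":0.065,"hand":25}]'

```text
time_s: 12.4
eef_pos: [0.577, -0.0813, 0.0899]
ee_rot: [-0.022, 0.129, 0.981, -0.143]
ft_force: [0.1, -0.2, -1.1]
gripper_width: 0.0355
gripper_force: 30.0
```

Run:
```python
from h import *
t=get_image("top");s=get_image("scene");print(tool()[0])
rel(*pose2([.5777,-.0862,.042],1.296,.3,.0103))
cv2.imwrite("pics/m6.png",np.hstack([cv2.resize(s[170:330,220:400],(400,356)),cv2.resize(t[190:330,270:430],(400,356))]))
for c in("scene","top"):
  for d in masks_of("tube_mid",c)[:3]:
    m=d["region"].astype(np.uint8);f=max(cv2.findContours(m,0,2)[0],key=cv2.contourArea)
    print(c,round(d["confidence"],2),cv2.boxPoints(cv2.minAreaRect(f)).round(1).tolist())
for c in("scene","top"):
  for s in(-.07,.07): print(c,proj(c,np.array([.5777,-.0862,.10])+s*np.array([.9627,-.2706,0])))
```

```text
[ 0.57810005 -0.08125542  0.09130503]
shift [-1.1  9.3 58.9] rot [0.01  0.    0.014] deg 1.0
scene 0.93 [[275.6000061035156, 240.6999969482422], [311.6000061035156, 216.0], [322.79998779296875, 232.1999969482422], [286.79998779296875, 257.0]]
scene 0.64 [[427.70001220703125, 265.0], [441.0, 196.6999969482422], [461.20001220703125, 200.60000610351562], [448.0, 268.8999938964844]]
scene 0.16 [[238.89999389648438, 206.0], [244.1999969482422, 204.3000030517578], [250.60000610351562, 224.8000030517578], [245.1999969482422, 226.5]]
top 0.87 [[311.0, 273.8999938964844], [317.8999938964844, 251.10000610351562], [334.0, 255.89999389648438], [327.20001220703125, 278.79998779296875]]
scene [335.47493285 206.58289592]
scene [280.27395349 244.60395797]
top [323.54962865 275.63122691]
top [343.28391602 211.46725525]
```

View pics/m6.png

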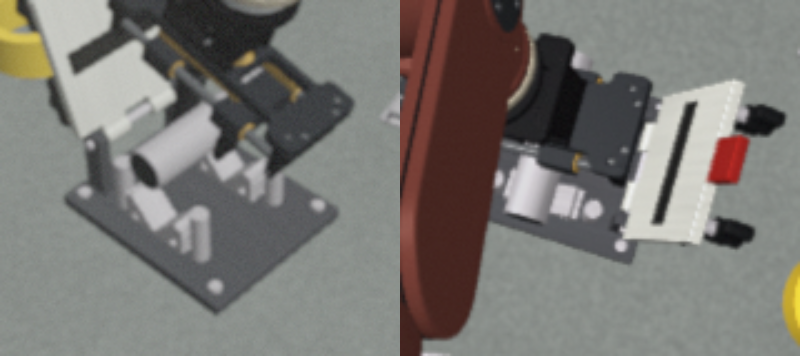

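Tube is held level above the V-blocks, body clear of the leaf. Descending slowly.

Emit:
step_arm --moves '[{"x":-1,"y":-3.4,"z":18,"rx":0.01,"ry":0,"rz":0.014,"hand":25},{"x":-1,"y":-3.4,"z":18,"rx":0.01,"ry":0,"rz":0.014,"hand":25},{"x":-1,"y":0.3,"z":30,"rx":0.01,"ry":0,"rz":0.014,"hand":25},{"x":-1,"y":3,"z":39,"rx":0.01,"ry":0,"rz":0.014,"hand":25},{"x":-1,"y":4.5,"z":43,"rx":0.01,"ry":0,"rz":0.014,"hand":25}]'

```text
time_s: 13.1
eef_pos: [0.575, -0.0893, 0.046]
ee_rot: [-0.022, 0.136, 0.979, -0.148]
ft_force: [0.4, -0.5, -1.5]
gripper_width: 0.0353
gripper_force: 30.0
```

Run:
```python
from h import *
t=get_image("top");t=get_image("top");s=state();print(tool()[0],s["ft_force"],s["torque"])
rel(*pose2([.5777,-.0862,.042],1.296,.3,.0103))
```

```text
[ 0.57521444 -0.08924678  0.04656086] [ 0.39444017 -0.1638919  -1.66348164] [ 0.31000445 -0.0879051   0.0049981 ]
shift [-1.6  4.8 13.6] rot [-0.001 -0.003  0.   ] deg 0.2
```

Emit:
step_arm --moves '[{"x":-1.6,"y":1.9,"z":4,"rx":0,"ry":0,"rz":0,"hand":25},{"x":-1.6,"y":2.8,"z":7,"rx":0,"ry":0,"rz":0,"hand":25},{"x":-1.6,"y":3.4,"z":9,"rx":0,"ry":0,"rz":0,"hand":25},{"x":-1.6,"y":4,"z":11,"rx":0,"ry":0,"rz":0,"hand":25},{"x":-1.6,"y":4,"z":11,"rx":0,"ry":0,"rz":0,"hand":25}]' --squeeze 15

```text
time_s: 13.7
eef_pos: [0.5777, -0.0893, 0.036]
ee_rot: [-0.021, 0.136, 0.979, -0.148]
ft_force: [-0.3, -0.0, -1.5]
gripper_width: 0.0356
gripper_force: 15.0
```

Run:
```python
from h import *
t=get_image("top");s=state();print(tool()[0],s["ft_force"],s["torque"])
rel(*pose2([.5777,-.0862,.042],1.296,.3,.0103))
```

```text
[ 0.57776108 -0.08931418  0.03620636] [ 0.18826388  0.09483573 -2.65555382] [ 0.2799873  -0.06076002 -0.02972046]
shift [0.9 1.1 3.9] rot [-0.    -0.001 -0.   ] deg 0.1
```

Emit:
step_arm --moves '[{"x":0.5,"y":0.3,"z":1,"rx":0,"ry":0,"rz":0,"hand":25},{"x":0.5,"y":0.6,"z":2,"rx":0,"ry":0,"rz":0,"hand":25},{"x":0.5,"y":0.9,"z":3,"rx":0,"ry":0,"rz":0,"hand":25},{"x":0.5,"y":1.1,"z":3.7,"rx":0,"ry":0,"rz":0,"hand":25},{"x":0.5,"y":1.1,"z":3.7,"rx":0,"ry":0,"rz":0,"hand":25}]' --squeeze 8

```text
time_s: 14.25
eef_pos: [0.5775, -0.0897, 0.033]
ee_rot: [-0.021, 0.136, 0.979, -0.149]
ft_force: [-1.8, -2.4, 1.9]
gripper_width: 0.0354
gripper_force: 8.0
```

Run:
```python
from h import *
t=get_image("top");s=state();print(tool()[0],s["ft_force"],s["torque"])
rel(*pose2([.5777,-.0862,.042],1.296,.3,.0103))
```

```text
[ 0.57752875 -0.08971367  0.03298808] [-1.78821919 -2.74289743  3.01030714] [-0.26498233  0.36959145  0.00519139]
shift [0.8 0.6 0.7] rot [-0.001 -0.001 -0.001] deg 0.1
```

Emit:
step_arm --moves '[{"x":0,"y":-0.5,"z":0,"rx":0,"ry":0,"rz":0,"hand":25},{"x":0,"y":-0.5,"z":0,"rx":0,"ry":0,"rz":0,"hand":60},{"x":0,"y":-0.5,"z":0,"rx":0,"ry":0,"rz":0,"hand":60},{"x":0,"y":-0.5,"z":0,"rx":0,"ry":0,"rz":0,"hand":60},{"x":0,"y":-0.5,"z":0,"rx":0,"ry":0,"rz":0,"hand":60}]' --squeeze 3

```text
time_s: 14.8
eef_pos: [0.5772, -0.0895, 0.0324]
ee_rot: [-0.021, 0.136, 0.979, -0.148]
ft_force: [-0.0, 0.7, 0.1]
gripper_width: 0.0571
gripper_force: 0.0
```

Emit:
step_arm --moves '[{"x":0,"y":0,"z":-20,"rx":0,"ry":0,"rz":0,"hand":60},{"x":0,"y":0,"z":-45,"rx":0,"ry":0,"rz":0,"hand":60},{"x":0,"y":20,"z":-85,"rx":0,"ry":0,"rz":0,"hand":60},{"x":0,"y":45,"z":-120,"rx":-0.1,"ry":0,"rz":0,"hand":60},{"x":0,"y":75,"z":-150,"rx":-0.2,"ry":0,"rz":0,"hand":60}]'

```text
time_s: 15.3
eef_pos: [0.6102, 0.0238, 0.156]
ee_rot: [-0.006, 0.137, 0.989, -0.048]
ft_force: [0.3, -0.7, 0.2]
gripper_width: 0.06
gripper_force: 0.0
```

Run:
```python
from h import *
im={c:get_image(c) for c in("scene","top")}
print(tool()[0],state()["joints"])
cv2.imwrite("pics/m7.png",np.hstack([cv2.resize(im["scene"][120:320,200:400],(400,400)),cv2.resize(im["top"][190:330,290:430],(400,400))]))
for c in im:
  for q in("tube_mid","leaf_tab","leaf_hinge"):
    print(c,q,[(np.round(d["pixel"],1).tolist(),round(d["confidence"],2)) for d in place_of(q,c)[:3]])
  print("seat",proj(c,[.5777,-.0862,.042]),proj(c,[.5777+.0674,-.0862-.0189,.042]),proj(c,[.5777-.0674,-.0862+.0189,.042]))
```

```text
[0.61236847 0.02389874 0.15862306] [-0.03679538  0.26358173  1.60099677 -0.09782611  1.29359168 -1.30533688]
scene tube_mid [([308.6, 253.1], 0.72), ([444.6, 233.4], 0.64)]
scene leaf_tab [([257.3, 148.0], 0.88)]
scene leaf_hinge [([279.2, 222.7], 0.92)]
seat [309.72826858 248.43909808] [282.25197676 268.28506164] [335.30036015 229.96852712]
top tube_mid [([335.4, 246.2], 0.79)]
top leaf_tab [([402.5, 254.4], 0.77), ([370.8, 257.5], 0.42)]
top leaf_hinge [([366.5, 257.4], 0.56)]
seat [332.68001725 247.66007128] [341.83978813 217.7917996 ] [323.30776339 278.22120957]
```

View pics/m7.png

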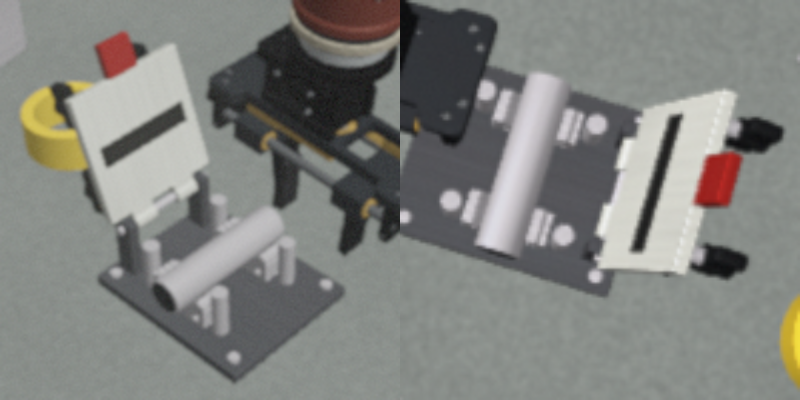

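The tube sits in both V-blocks, its ends within about 1.5 mm of the expected pixels in the top view. Next is the leaf: go round behind the tab with closed fingers.

```bash
cat >> h.py <<'E'
O=np.array([.5777,-.0862]);A=-1.8455
def J(x,y,z):
    ey=np.array([np.cos(A),np.sin(A)]);ex=np.array([ey[1],-ey[0]]);return np.append(O+ex*x+ey*y,z)
def leafw(th,r=.150,w=.010,over=0):
    th0=th
    if th>1.57: return .074-.168*np.cos(th)+.005*np.sin(th)+w, .066+.168*np.sin(th)-.025
    return .074-r*np.cos(th)+.005*np.sin(th)+w, .066+r*np.sin(th)+.005*np.cos(th)
E
python3 - <<'E'
from h import *
p,r=tool();print(J(.0,.155,.30))
t,v=rel(*pose2(J(0,.155,.30),-.2747,0,0))
print("up140",r.inv().apply([0,0,140]).round(1))
E
```

```text
[ 0.53565443 -0.23538837  0.3       ]
shift [-2.000e-01 -2.803e+02 -1.204e+02] rot [-0.083  0.077  1.568] deg 90.1
up140 [   0.6  -14.3 -139.3]
```

Emit:
step_arm --moves '[{"x":0,"y":-5,"z":-48,"rx":-0.02,"ry":0.02,"rz":0.14,"hand":10},{"x":0,"y":-10,"z":-96,"rx":-0.03,"ry":0.03,"rz":0.28,"hand":0},{"x":0,"y":-40,"z":-130,"rx":-0.04,"ry":0.04,"rz":0.42,"hand":0},{"x":0,"y":-85,"z":-135,"rx":-0.06,"ry":0.05,"rz":0.56,"hand":0},{"x":0,"y":-130,"z":-135,"rx":-0.083,"ry":0.077,"rz":0.7,"hand":0}]'

```text
time_s: 16.2
eef_pos: [0.5776, -0.0904, 0.3026]
ee_rot: [-0.02, 0.472, 0.882, -0.003]
ft_force: [0.2, -0.2, -0.8]
gripper_width: 0.0278
gripper_force: 0.0
```

Run:
```python
from h import *
print(tool()[0],state()["gripper_width"]);t,v=rel(*pose2(J(0,.155,.30),-.2747,0,0))
```

```text
[ 0.57764033 -0.09044657  0.30261217] 0.027813967034361883
shift [ -97.3 -115.3    2.3] rot [-0.038 -0.02   0.863] deg 49.5
```

Emit:
step_arm --moves '[{"x":-25,"y":-29,"z":-5,"rx":-0.01,"ry":-0.01,"rz":0.15,"hand":0},{"x":-50,"y":-58,"z":-5,"rx":-0.02,"ry":-0.01,"rz":0.3,"hand":0},{"x":-75,"y":-87,"z":-5,"rx":-0.03,"ry":-0.02,"rz":0.45,"hand":0},{"x":-97,"y":-115,"z":0,"rx":-0.04,"ry":-0.02,"rz":0.6,"hand":0},{"x":-97,"y":-115,"z":2,"rx":-0.04,"ry":-0.02,"rz":0.75,"hand":0}]'

```text
time_s: 16.7
eef_pos: [0.5336, -0.2386, 0.2968]
ee_rot: [-0.002, 0.764, 0.645, -0.0]
ft_force: [0.5, 1.2, -0.4]
gripper_width: 0.0006
gripper_force: 0.0
```

Run:
```python
from h import *
t=get_image("top");s=get_image("scene")
print(tool()[0],state()["gripper_width"],state()["joints"])
base=tool()
for y,z in((.155,.30),(.155,.20),leafw(1.87),leafw(1.65)): print(round(y,3),round(z,3));rel(*pose2(J(0,y,z),-.2747,0,0),base=base)
cv2.imwrite("pics/m8.png",np.hstack([cv2.resize(s[60:260,180:380],(400,400)),cv2.resize(t[170:330,290:450],(400,400))]))
```

```text
[ 0.53484044 -0.2353891   0.29688414] 0.000852515489435273 [-0.55110809  0.08815203  1.53604682  0.00269052  1.52161668 -0.39108728]
0.155 0.3
shift [ 0.1  0.8 -3.1] rot [-0.003 -0.004  0.115] deg 6.6
0.155 0.2
shift [-0.3  1.1 96.9] rot [-0.003 -0.004  0.115] deg 6.6
0.138 0.202
shift [16.3  3.  95.4] rot [-0.003 -0.004  0.115] deg 6.6
0.102 0.208
shift [52.1  7.1 88.6] rot [-0.003 -0.004  0.115] deg 6.6
```

View pics/m8.png

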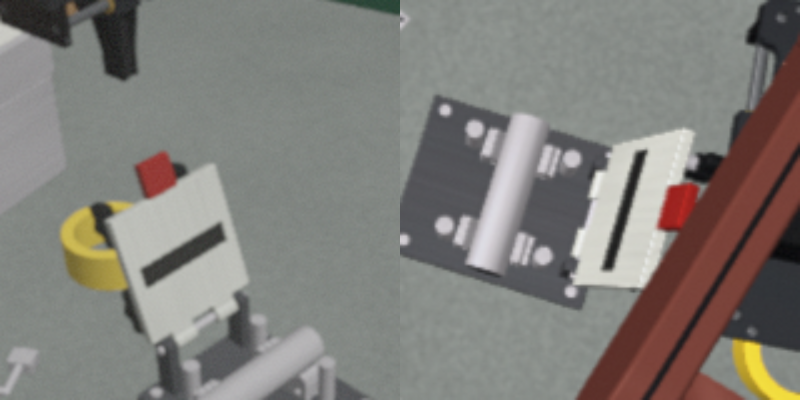

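Fingers closed at scene (241,97), behind and above the red tab (257,148). Going down behind it and starting the push.

Emit:
step_arm --moves '[{"x":0,"y":1,"z":45,"rx":0,"ry":0,"rz":0.115,"hand":0},{"x":0,"y":1,"z":92,"rx":0,"ry":0,"rz":0.115,"hand":0},{"x":5,"y":2,"z":96,"rx":0,"ry":0,"rz":0.115,"hand":0},{"x":25,"y":4,"z":95,"rx":0,"ry":0,"rz":0.115,"hand":0},{"x":50,"y":7,"z":90,"rx":0,"ry":0,"rz":0.115,"hand":0}]'

```text
time_s: 17.3
eef_pos: [0.5497, -0.186, 0.2086]
ee_rot: [-0.002, 0.795, 0.606, -0.001]
ft_force: [-1.2, -4.8, -3.6]
gripper_width: 0.0004
gripper_force: 2.3
```

Run:
```python
from h import *
base=tool();print(base[0],state()["ft_force"])
for th in(1.5,1.35,1.2,1.05,.9,.75,.6,.45): y,z=leafw(th);print(th);rel(*pose2(J(0,y,z),-.2747,0,0),base=base)
```

```text
[ 0.5497483  -0.18600426  0.20859134] [-1.18628741 -4.77006568 -3.60395182]
1.5
shift [25.3 -0.  -7.4] rot [-0.004 -0.001  0.006] deg 0.4
1.35
shift [47.6  0.1 -4.8] rot [-0.004 -0.001  0.006] deg 0.4
1.2
shift [69.3  0.2  1.1] rot [-0.004 -0.001  0.006] deg 0.4
1.05
shift [89.9  0.4 10.1] rot [-0.004 -0.001  0.006] deg 0.4
0.9
shift [108.9   0.6  22.1] rot [-0.004 -0.001  0.006] deg 0.4
0.75
shift [125.9   0.7  36.8] rot [-0.004 -0.001  0.006] deg 0.4
0.6
shift [140.6   0.9  53.9] rot [-0.004 -0.001  0.006] deg 0.4
0.45
shift [152.4   1.   73. ] rot [-0.004 -0.001  0.006] deg 0.4
```

Emit:
step_arm --moves '[{"x":25,"y":0,"z":-6,"rx":0,"ry":0,"rz":0,"hand":0},{"x":48,"y":0,"z":-4,"rx":0,"ry":0,"rz":0,"hand":0},{"x":69,"y":0,"z":2,"rx":0,"ry":0,"rz":0,"hand":0},{"x":90,"y":0,"z":11,"rx":0,"ry":0,"rz":0,"hand":0},{"x":109,"y":0,"z":23,"rx":0,"ry":0,"rz":0,"hand":0}]'

```text
time_s: 17.8
eef_pos: [0.5813, -0.08, 0.1888]
ee_rot: [0.001, 0.795, 0.607, 0.001]
ft_force: [-0.9, -4.5, 0.2]
gripper_width: 0.0007
gripper_force: 1.5
```

Run:
```python
from h import *
base=tool();print(base[0],state()["ft_force"])
for th in(.9,.75,.6,.45,.3,.15,.05,0): y,z=leafw(th);print(th);rel(*pose2(J(0,y,z),-.2747,0,0),base=base)
```

```text
[ 0.58130388 -0.08001184  0.18878448] [-0.94423078 -4.51029355  0.15067024]
0.9
shift [-1.6 -1.8  2.2] rot [ 0.003 -0.002  0.008] deg 0.5
0.75
shift [15.4 -1.7 16.9] rot [ 0.003 -0.002  0.008] deg 0.5
0.6
shift [30.  -1.6 34. ] rot [ 0.003 -0.002  0.008] deg 0.5
0.45
shift [41.9 -1.6 53.1] rot [ 0.003 -0.002  0.008] deg 0.5
0.3
shift [50.8 -1.6 73.8] rot [ 0.003 -0.002  0.008] deg 0.5
0.15
shift [56.5 -1.6 95.5] rot [ 0.003 -0.002  0.008] deg 0.5
0.05
shift [ 58.5  -1.6 110.4] rot [ 0.003 -0.002  0.008] deg 0.5
0
shift [ 58.9  -1.6 117.9] rot [ 0.003 -0.002  0.008] deg 0.5
```

Emit:
step_arm --moves '[{"x":16,"y":-1.7,"z":17,"rx":0,"ry":0,"rz":0,"hand":0},{"x":31,"y":-1.7,"z":35,"rx":0,"ry":0,"rz":0,"hand":0},{"x":43,"y":-1.6,"z":54,"rx":0,"ry":0,"rz":0,"hand":0},{"x":52,"y":-1.6,"z":75,"rx":0,"ry":0,"rz":0,"hand":0},{"x":57,"y":-1.6,"z":95,"rx":0,"ry":0,"rz":0,"hand":0}]'

```text
time_s: 18.3
eef_pos: [0.5959, -0.0235, 0.0933]
ee_rot: [0.0, 0.795, 0.607, 0.002]
ft_force: [0.4, -1.4, 2.1]
gripper_width: 0.0005
gripper_force: 0.8
```

Run:
```python
from h import *
get_image("top");base=tool();print(base[0],state()["ft_force"])
for th in(.15,.05,0): y,z=leafw(th);print(th);rel(*pose2(J(0,y,z),-.2747,0,0),base=base)
```

```text
[ 0.59335226 -0.02265773  0.08930623] [-2.2661254   0.33059993 -1.36373586]
0.15
shift [-1.8  2.1 -4.1] rot [-0.003 -0.004  0.009] deg 0.6
0.05
shift [ 0.1  2.2 10.8] rot [-0.003 -0.004  0.009] deg 0.6
0
shift [ 0.5  2.2 18.3] rot [-0.003 -0.004  0.009] deg 0.6
```

Emit:
step_arm --moves '[{"x":0,"y":2,"z":8,"rx":0,"ry":0,"rz":0,"hand":0},{"x":0,"y":2,"z":14,"rx":0,"ry":0,"rz":0,"hand":0},{"x":0,"y":2,"z":17,"rx":0,"ry":0,"rz":0,"hand":0},{"x":0,"y":2,"z":19,"rx":0,"ry":0,"rz":0,"hand":0},{"x":0,"y":2,"z":19,"rx":0,"ry":0,"rz":0,"hand":0}]'

```text
time_s: 18.85
eef_pos: [0.596, -0.0257, 0.0728]
ee_rot: [-0.001, 0.796, 0.605, 0.001]
ft_force: [-0.4, -0.5, 0.0]
gripper_width: 0.0003
gripper_force: 0.0
```

Run:
```python
from h import *
get_image("top");base=tool();print(base[0],state()["ft_force"],state()["torque"])
```

```text
[ 0.59598069 -0.02569972  0.07283766] [-0.02134358  0.94929041 -0.05017631] [-0.08483274  0.04573254 -0.00270283]
```

Emit:
step_arm --moves '[{"x":0,"y":0,"z":1.5,"rx":0,"ry":0,"rz":0,"hand":0},{"x":0,"y":0,"z":2.5,"rx":0,"ry":0,"rz":0,"hand":0},{"x":0,"y":0,"z":3.5,"rx":0,"ry":0,"rz":0,"hand":0},{"x":0,"y":0,"z":3.5,"rx":0,"ry":0,"rz":0,"hand":0}]'

```text
time_s: 19.3
eef_pos: [0.5961, -0.0256, 0.0713]
ee_rot: [-0.001, 0.796, 0.605, 0.001]
ft_force: [-6.7, 0.9, 14.6]
gripper_width: 0.0006
gripper_force: 7.2
```

Run:
```python
from h import *
get_image("top");base=tool();print(base[0],state()["ft_force"],state()["torque"])
print("up",base[1].inv().apply([0,0,100]))
```

```text
[ 0.596104   -0.02563371  0.07127614] [-6.08664371  0.26206655 14.99089264] [-0.05944665  1.28010714  0.04839453]
up [ 2.95512475e-01  3.11768187e-02 -9.99995585e+01]
```

Leaf is down on its stop (15 N at z 0.0713). Backing away for a look at the knobs.

Emit:
step_arm --moves '[{"x":0,"y":0,"z":-45,"rx":0,"ry":0,"rz":0,"hand":0},{"x":20,"y":0,"z":-90,"rx":0,"ry":0,"rz":0,"hand":20},{"x":60,"y":0,"z":-110,"rx":0,"ry":0,"rz":0,"hand":40},{"x":105,"y":0,"z":-110,"rx":0,"ry":0,"rz":0,"hand":40},{"x":150,"y":0,"z":-110,"rx":0,"ry":0,"rz":0,"hand":40}]'

```text
time_s: 19.85
eef_pos: [0.6371, 0.1199, 0.1814]
ee_rot: [-0.0, 0.796, 0.605, 0.003]
ft_force: [1.6, 0.6, -0.4]
gripper_width: 0.0248
gripper_force: 0.0
```

Run:
```python
from h import *
t=get_image("top");s=get_image("scene");print(tool()[0])
cv2.imwrite("pics/m9.png",np.hstack([cv2.resize(s[180:320,240:400],(400,350)),cv2.resize(t[190:310,280:410],(400,369))[:350]]))
for c in("scene","top"):
  for q in("knob_a_grip","leaf_tab"):
    print(c,q,[(np.round(d["pixel"],1).tolist(),round(d["confidence"],2)) for d in place_of(q,c)[:6]])
  for n,(x,y) in dict(a=(-.044,.044),b=(-.044,-.044),c=(.044,-.044),d=(.044,.044)).items(): print(n,J(x,y,.097),proj(c,J(x,y,.097)).round(1))
for d in place_of("knob_a_grip","top")[:6]: print(onz("top",d["pixel"],.097))
```

```text
[0.63643607 0.12396607 0.17982229]
scene knob_a_grip [([276.0, 229.1], 0.65)]
scene leaf_tab [([339.3, 256.4], 0.88)]
a [ 0.60811473 -0.14048576  0.097     ] [274.1 227. ]
b [ 0.63198576 -0.05578527  0.097     ] [309.2 250.3]
c [ 0.54728527 -0.03191424  0.097     ] [343.8 225.3]
d [ 0.52341424 -0.11661473  0.097     ] [308.7 204.1]
top knob_a_grip [([298.0, 236.2], 0.6), ([360.2, 231.9], 0.56)]
top leaf_tab [([297.1, 235.9], 0.58)]
a [ 0.60811473 -0.14048576  0.097     ] [360.  229.6]
b [ 0.63198576 -0.05578527  0.097     ] [319.4 217.4]
c [ 0.54728527 -0.03191424  0.097     ] [306.7 257.4]
d [ 0.52341424 -0.11661473  0.097     ] [347.9 270. ]
[ 0.59095745 -0.01255965  0.097     ]
[ 0.60326821 -0.14103208  0.097     ]
```

View pics/m9.png

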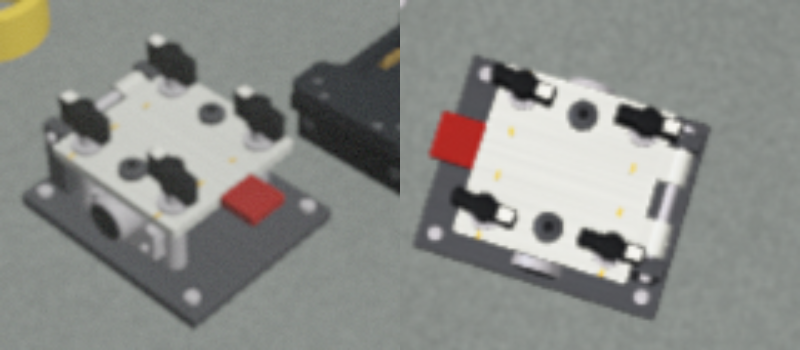

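The leaf is shut and all four knobs sit within about 1 mm of where I predicted (top px a (361,230), b (320,217), c (307,256), d (349,270)). That is the end of my picture viewing; the rest goes by numbers.

```bash
cat >> h.py <<'E'
KN=dict(a=(-.044,.044),b=(-.044,-.044),c=(.044,-.044),d=(.044,.044))
def bars():
    t=get_image("top");hsv=cv2.cvtColor(t,cv2.COLOR_BGR2HSV)
    for n,(x,y) in KN.items():
        c=proj("top",J(x,y,.107));yy,xx=np.mgrid[:480,:640]
        m=(t.max(2)<70)&(np.hypot(xx-c[0],yy-c[1])<12)
        l=cv2.connectedComponents(m.astype(np.uint8))[1];ls=l[m];
        if len(ls)==0: print(n,"hidden");continue
        m=l==np.bincount(ls).argmax();P=np.array([onz("top",(u,v),.109)[:2] for v,u in np.argwhere(m)])
        w,V=np.linalg.eigh(np.cov(P.T));d=V[:,1];v=(A-np.arctan2(d[1],d[0])+.4)%np.pi-.4
        print(n,"value",round(v,3),"n",len(P),"mid off",((P.mean(0)-J(x,y,0)[:2])*1000).round(1),"ratio",round((w[1]/w[0])**.5,1))
E
python3 - <<'E'
from h import *
bars();base=tool();print(base[0])
rel(*pose2(J(*KN["a"],.15),-.2747-.1,0,0),base=base);rel(*pose2(J(*KN["a"],.088),-.2747-.1,0,0),base=base)
E
```

```text
a value 0.121 n 120 mid off [-2.1  2.9] ratio 2.4
b value 0.215 n 118 mid off [-1.   3.9] ratio 2.4
c value 0.125 n 104 mid off [1.4 5.6] ratio 2.3
d value 0.056 n 100 mid off [0.3 4.4] ratio 2.1
[0.63568647 0.11736805 0.17925718]
shift [-255.8   42.9   28.5] rot [-0.001 -0.003  0.102] deg 5.9
shift [-256.    42.9   90.5] rot [-0.001 -0.003  0.102] deg 5.9
```

Emit:
step_arm --moves '[{"x":-45,"y":8,"z":10,"rx":0,"ry":0,"rz":0.1,"hand":40},{"x":-93,"y":16,"z":15,"rx":0,"ry":0,"rz":0.1,"hand":40},{"x":-141,"y":24,"z":20,"rx":0,"ry":0,"rz":0.1,"hand":40},{"x":-189,"y":32,"z":25,"rx":0,"ry":0,"rz":0.1,"hand":40},{"x":-235,"y":41,"z":28,"rx":0,"ry":0,"rz":0.1,"hand":40}]'

```text
time_s: 20.75
eef_pos: [0.6112, -0.1216, 0.1504]
ee_rot: [-0.001, 0.826, 0.564, 0.001]
ft_force: [0.6, -0.3, 0.3]
gripper_width: 0.0397
gripper_force: 0.0
```

Emit:
step_arm --moves '[{"x":-21,"y":2,"z":0,"rx":0,"ry":0,"rz":0,"hand":40},{"x":-21,"y":2,"z":0,"rx":0,"ry":0,"rz":0,"hand":40},{"x":-21,"y":2,"z":0,"rx":0,"ry":0,"rz":0,"hand":40},{"x":-21,"y":2,"z":0,"rx":0,"ry":0,"rz":0,"hand":40}]'

```text
time_s: 21.15
eef_pos: [0.6068, -0.1381, 0.1507]
ee_rot: [-0.001, 0.825, 0.565, 0.001]
ft_force: [0.2, -0.1, 0.2]
gripper_width: 0.0397
gripper_force: 0.0
```

Run:
```python
from h import *
base=tool();print(base[0],state()["joints"]);rel(*pose2(J(*KN["a"],.088),-.2747-.12,0,0),base=base)
get_image("top");rel(*pose2(J(*KN["a"],.088),-.2747-.12,0,0))
```

```text
[ 0.60679308 -0.13814946  0.15071605] [-0.3525991   0.27181646  1.60350685  0.0039719   1.26663525  0.01703352]
shift [-1.9  2.1 62.7] rot [-0.    -0.004  0.024] deg 1.4
shift [-2.3  2.1 62.7] rot [-0.    -0.004  0.025] deg 1.4
```

Emit:
step_arm --moves '[{"x":-2,"y":2,"z":20,"rx":0,"ry":0,"rz":0.025,"hand":40},{"x":-2,"y":2,"z":45,"rx":0,"ry":0,"rz":0.025,"hand":40},{"x":-2,"y":2,"z":62,"rx":0,"ry":0,"rz":0.025,"hand":40},{"x":-2,"y":2,"z":62,"rx":0,"ry":0,"rz":0.025,"hand":5},{"x":-2,"y":2,"z":62,"rx":0,"ry":0,"rz":0.025,"hand":5}]' --squeeze 20

```text
time_s: 21.7
eef_pos: [0.608, -0.1404, 0.0886]
ee_rot: [-0.001, 0.832, 0.555, 0.001]
ft_force: [0.4, 0.4, 0.1]
gripper_width: 0.0307
gripper_force: 0.0
```

Emit:
step_arm --moves '[{"x":0,"y":0,"z":0,"rx":0,"ry":0,"rz":0,"hand":5},{"x":0,"y":0,"z":0,"rx":0,"ry":0,"rz":0,"hand":5},{"x":0,"y":0,"z":0,"rx":0,"ry":0,"rz":0,"hand":5}]'

```text
time_s: 22.0
eef_pos: [0.6079, -0.1407, 0.0898]
ee_rot: [-0.002, 0.832, 0.554, 0.001]
ft_force: [-3.9, 2.8, 5.3]
gripper_width: 0.0121
gripper_force: 19.8
```

Run:
```python
from h import *
s=state();print(s["ft_force"],s["torque"]);rel(*pose2(J(*KN["a"],.088),-.2747-.8,0,0))
```

```text
[-3.86800013  2.75488289  5.29497522] [0.46742954 0.84026791 0.07558444]
shift [0.3 0.1 1.8] rot [-0.002 -0.003  0.679] deg 38.9
```

Emit:
step_arm --moves '[{"x":0,"y":0,"z":0,"rx":0,"ry":0,"rz":0.14,"hand":5},{"x":0,"y":0,"z":0,"rx":0,"ry":0,"rz":0.28,"hand":5},{"x":0,"y":0,"z":0,"rx":0,"ry":0,"rz":0.42,"hand":5},{"x":0,"y":0,"z":0,"rx":0,"ry":0,"rz":0.55,"hand":5},{"x":0,"y":0,"z":0,"rx":0,"ry":0,"rz":0.68,"hand":5}]'

```text
time_s: 22.5
eef_pos: [0.6084, -0.1412, 0.0899]
ee_rot: [-0.001, 0.97, 0.242, 0.001]
ft_force: [-1.8, 1.2, 3.3]
gripper_width: 0.0118
gripper_force: 19.8
```

Emit:
step_arm --moves '[{"x":0,"y":0,"z":0,"rx":0,"ry":0,"rz":0,"hand":5},{"x":0,"y":0,"z":0,"rx":0,"ry":0,"rz":0,"hand":40},{"x":0,"y":0,"z":0,"rx":0,"ry":0,"rz":0,"hand":40},{"x":0,"y":0,"z":-10,"rx":0,"ry":0,"rz":0,"hand":40},{"x":0,"y":0,"z":-50,"rx":0,"ry":0,"rz":0,"hand":40}]'

```text
time_s: 23.0
eef_pos: [0.6044, -0.1402, 0.1341]
ee_rot: [-0.004, 0.969, 0.245, -0.003]
ft_force: [1.2, -0.5, 0.0]
gripper_width: 0.0352
gripper_force: 0.0
```

Run:
```python
from h import *
get_image("top");bars();base=tool();print(base[0]);rel(*pose2(J(*KN["a"],.138),-.2747-.8,0,0),base=base)
# from nominal (exact) commanded pose at a, v=.8
nb=pose2(J(*KN["a"],.138),-.2747-.8,0,0)
rel(*pose2(J(*KN["c"],.138),-.2747-.125,0,0),base=nb);rel(*pose2(J(*KN["c"],.138),-.2747-.125,0,0),base=base)
```

```text
a value 1.79 n 381 mid off [0.4 3.1] ratio 1.2
b value 1.665 n 84 mid off [ -6.9 -16.5] ratio 3.2
c value 1.661 n 34 mid off [ 5.3 13.3] ratio 11.3
d hidden
[ 0.61158991 -0.1427357   0.14507035]
shift [-2.  -3.7  7. ] rot [ 0.005 -0.009 -0.   ] deg 0.6
shift [  -1.8 -124.4    0. ] rot [ 0.     0.    -0.675] deg 38.7
shift [  -3.9 -128.1    6.4] rot [ 0.008 -0.007 -0.675] deg 38.7
```

Emit:
step_arm --moves '[{"x":0,"y":-32,"z":-5,"rx":0,"ry":0,"rz":-0.14,"hand":40},{"x":-1,"y":-64,"z":-5,"rx":0,"ry":0,"rz":-0.28,"hand":40},{"x":-2,"y":-96,"z":-5,"rx":0,"ry":0,"rz":-0.42,"hand":40},{"x":-2,"y":-124,"z":-3,"rx":0,"ry":0,"rz":-0.56,"hand":40},{"x":-2,"y":-124,"z":0,"rx":0,"ry":0,"rz":-0.675,"hand":40}]'

```text
time_s: 23.6
eef_pos: [0.546, -0.0304, 0.1392]
ee_rot: [-0.002, 0.831, 0.556, 0.001]
ft_force: [-0.4, -0.1, 0.0]
gripper_width: 0.0399
gripper_force: 0.0
```

Emit:
step_arm --moves '[{"x":0,"y":0,"z":0,"rx":0,"ry":0,"rz":0,"hand":40},{"x":0,"y":0,"z":0,"rx":0,"ry":0,"rz":0,"hand":40},{"x":0,"y":0,"z":0,"rx":0,"ry":0,"rz":0,"hand":40}]'

```text
time_s: 23.9
eef_pos: [0.5478, -0.0338, 0.1393]
ee_rot: [-0.001, 0.834, 0.551, 0.001]
ft_force: [-0.2, 1.1, 0.1]
gripper_width: 0.04
gripper_force: 0.0
```

Run:
```python
from h import *
base=tool();print(base[0]);rel(*pose2(J(*KN["c"],.088),-.2747-.125,0,0),base=base)
```

```text
[ 0.54778551 -0.03375426  0.13927445]
shift [ 1.3 -1.2 51.3] rot [ 0.    -0.003 -0.004] deg 0.3
```

Emit:
step_arm --moves '[{"x":1,"y":-1,"z":20,"rx":0,"ry":0,"rz":0,"hand":40},{"x":1,"y":-1,"z":40,"rx":0,"ry":0,"rz":0,"hand":40},{"x":1,"y":-1,"z":51,"rx":0,"ry":0,"rz":0,"hand":30},{"x":1,"y":-1,"z":51,"rx":0,"ry":0,"rz":0,"hand":5},{"x":1,"y":-1,"z":51,"rx":0,"ry":0,"rz":0,"hand":5}]' --squeeze 20

```text
time_s: 24.4
eef_pos: [0.5471, -0.032, 0.0882]
ee_rot: [-0.001, 0.834, 0.552, 0.001]
ft_force: [0.1, -0.5, 0.0]
gripper_width: 0.0235
gripper_force: 0.0
```

Emit:
step_arm --moves '[{"x":0,"y":0,"z":0,"rx":0,"ry":0,"rz":0,"hand":5},{"x":0,"y":0,"z":0,"rx":0,"ry":0,"rz":0,"hand":5},{"x":0,"y":0,"z":0,"rx":0,"ry":0,"rz":0,"hand":5}]'

```text
time_s: 24.7
eef_pos: [0.5473, -0.0317, 0.089]
ee_rot: [-0.001, 0.834, 0.552, 0.002]
ft_force: [-3.1, 0.3, 5.4]
gripper_width: 0.0116
gripper_force: 19.9
```

Emit:
step_arm --moves '[{"x":0,"y":0,"z":0,"rx":0,"ry":0,"rz":0.14,"hand":5},{"x":0,"y":0,"z":0,"rx":0,"ry":0,"rz":0.28,"hand":5},{"x":0,"y":0,"z":0,"rx":0,"ry":0,"rz":0.42,"hand":5},{"x":0,"y":0,"z":0,"rx":0,"ry":0,"rz":0.55,"hand":5},{"x":0,"y":0,"z":0,"rx":0,"ry":0,"rz":0.68,"hand":5}]'

```text
time_s: 25.2
eef_pos: [0.5479, -0.0324, 0.0891]
ee_rot: [-0.0, 0.971, 0.24, 0.002]
ft_force: [0.2, -1.5, 2.7]
gripper_width: 0.0122
gripper_force: 19.9
```

Emit:
step_arm --moves '[{"x":0,"y":0,"z":0,"rx":0,"ry":0,"rz":0,"hand":5},{"x":0,"y":0,"z":0,"rx":0,"ry":0,"rz":0,"hand":40},{"x":0,"y":0,"z":0,"rx":0,"ry":0,"rz":0,"hand":40},{"x":0,"y":0,"z":-10,"rx":0,"ry":0,"rz":0,"hand":40},{"x":0,"y":0,"z":-50,"rx":0,"ry":0,"rz":0,"hand":40}]'

```text
time_s: 25.7
eef_pos: [0.5429, -0.0309, 0.1339]
ee_rot: [-0.004, 0.97, 0.243, -0.004]
ft_force: [0.3, 0.8, 0.6]
gripper_width: 0.0352
gripper_force: 0.0
```

Run:
```python
from h import *
N=lambda k,v,z=.138:pose2(J(*KN[k],z),-.2747-v,0,0)
for f,g in((("c",.8),("b",.215)),(("b",.8),("d",.056)),(("d",.8),("a",.8)),(("a",1.57),("c",.8)),(("c",1.57),("b",.8)),(("b",1.57),("d",.8))):
    print(f,g);rel(*N(*g),base=N(*f))
print(tool()[0]);rel(*N("b",.215))
```

```text
('c', 0.8) ('b', 0.215)
shift [63.1 61.3  0. ] rot [ 0.     0.    -0.585] deg 33.5
('b', 0.8) ('d', 0.056)
shift [-124.4    1.8    0. ] rot [ 0.     0.    -0.744] deg 42.6
('d', 0.8) ('a', 0.8)
shift [63.1 61.3  0. ] rot [0. 0. 0.] deg 0.0
('a', 1.57) ('c', 0.8)
shift [-87.9 -88.1   0. ] rot [ 0.    0.   -0.77] deg 44.1
('c', 1.57) ('b', 0.8)
shift [88.   0.1  0. ] rot [ 0.    0.   -0.77] deg 44.1
('b', 1.57) ('d', 0.8)
shift [-88.1  87.9   0. ] rot [ 0.    0.   -0.77] deg 44.1
[ 0.54286972 -0.03091912  0.13394748]
shift [66.8 63.9 -5. ] rot [-0.01   0.003 -0.59 ] deg 33.8
```

Emit:
step_arm --moves '[{"x":16,"y":15,"z":-5,"rx":0,"ry":0,"rz":-0.14,"hand":40},{"x":32,"y":31,"z":-5,"rx":0,"ry":0,"rz":-0.28,"hand":40},{"x":48,"y":46,"z":-5,"rx":0,"ry":0,"rz":-0.42,"hand":40},{"x":63,"y":61,"z":-3,"rx":0,"ry":0,"rz":-0.55,"hand":40},{"x":63,"y":61,"z":0,"rx":0,"ry":0,"rz":-0.585,"hand":40}]'

```text
time_s: 26.2
eef_pos: [0.6333, -0.0568, 0.1388]
ee_rot: [-0.0, 0.858, 0.514, 0.002]
ft_force: [0.1, 0.4, -0.1]
gripper_width: 0.0402
gripper_force: 0.0
```

Emit:
step_arm --moves '[{"x":0,"y":0,"z":0,"rx":0,"ry":0,"rz":0,"hand":40},{"x":0,"y":0,"z":0,"rx":0,"ry":0,"rz":0,"hand":40},{"x":0,"y":0,"z":0,"rx":0,"ry":0,"rz":0,"hand":40}]'

```text
time_s: 26.5
eef_pos: [0.6308, -0.0558, 0.1382]
ee_rot: [-0.001, 0.859, 0.512, 0.001]
ft_force: [-0.3, 0.7, -0.0]
gripper_width: 0.0401
gripper_force: 0.0
```

Run:
```python
from h import *
print(tool()[0]);rel(*pose2(J(*KN["b"],.088),-.2747-.215,0,0))
```

```text
[ 0.63078763 -0.05581566  0.1381742 ]
shift [ 0.4  1.1 50.2] rot [-0.001 -0.003 -0.007] deg 0.4
```

Within 1 mm. Turning b to half-way, then moving over d.

Emit:
step_arm --moves '[{"x":0.5,"y":1,"z":20,"rx":0,"ry":0,"rz":0,"hand":40},{"x":0.5,"y":1,"z":40,"rx":0,"ry":0,"rz":0,"hand":40},{"x":0.5,"y":1,"z":50,"rx":0,"ry":0,"rz":0,"hand":30},{"x":0.5,"y":1,"z":50,"rx":0,"ry":0,"rz":0,"hand":5},{"x":0.5,"y":1,"z":50,"rx":0,"ry":0,"rz":0,"hand":5}]' --squeeze 20

```text
time_s: 27.0
eef_pos: [0.6324, -0.0559, 0.0885]
ee_rot: [-0.001, 0.859, 0.512, 0.001]
ft_force: [0.4, -0.8, 0.2]
gripper_width: 0.0235
gripper_force: 0.0
```

Emit:
step_arm --moves '[{"x":0,"y":0,"z":0,"rx":0,"ry":0,"rz":0,"hand":5},{"x":0,"y":0,"z":0,"rx":0,"ry":0,"rz":0,"hand":5},{"x":0,"y":0,"z":0,"rx":0,"ry":0,"rz":0,"hand":5}]'

```text
time_s: 27.3
eef_pos: [0.6324, -0.0554, 0.0891]
ee_rot: [-0.001, 0.859, 0.512, 0.002]
ft_force: [-4.4, 3.1, 4.9]
gripper_width: 0.0118
gripper_force: 19.8
```

Emit:
step_arm --moves '[{"x":0,"y":0,"z":0,"rx":0,"ry":0,"rz":0.13,"hand":5},{"x":0,"y":0,"z":0,"rx":0,"ry":0,"rz":0.26,"hand":5},{"x":0,"y":0,"z":0,"rx":0,"ry":0,"rz":0.38,"hand":5},{"x":0,"y":0,"z":0,"rx":0,"ry":0,"rz":0.49,"hand":5},{"x":0,"y":0,"z":0,"rx":0,"ry":0,"rz":0.585,"hand":5}]'

```text
time_s: 27.8
eef_pos: [0.6331, -0.0561, 0.0891]
ee_rot: [-0.001, 0.971, 0.24, 0.002]
ft_force: [-1.5, 0.4, 2.9]
gripper_width: 0.0119
gripper_force: 19.8
```

Emit:
step_arm --moves '[{"x":0,"y":0,"z":0,"rx":0,"ry":0,"rz":0,"hand":5},{"x":0,"y":0,"z":0,"rx":0,"ry":0,"rz":0,"hand":40},{"x":0,"y":0,"z":0,"rx":0,"ry":0,"rz":0,"hand":40},{"x":0,"y":0,"z":-10,"rx":0,"ry":0,"rz":0,"hand":40},{"x":0,"y":0,"z":-50,"rx":0,"ry":0,"rz":0,"hand":40}]'

```text
time_s: 28.3
eef_pos: [0.6283, -0.0554, 0.1332]
ee_rot: [-0.004, 0.97, 0.243, -0.004]
ft_force: [-0.1, 0.0, -0.3]
gripper_width: 0.0351
gripper_force: 0.0
```

Emit:
step_arm --moves '[{"x":-30,"y":0,"z":-5,"rx":0,"ry":0,"rz":-0.14,"hand":40},{"x":-60,"y":1,"z":-5,"rx":0,"ry":0,"rz":-0.28,"hand":40},{"x":-90,"y":1,"z":-5,"rx":0,"ry":0,"rz":-0.42,"hand":40},{"x":-124,"y":2,"z":-3,"rx":0,"ry":0,"rz":-0.56,"hand":40},{"x":-124,"y":2,"z":0,"rx":0,"ry":0,"rz":-0.7,"hand":40}]'

```text
time_s: 28.8
eef_pos: [0.521, -0.1176, 0.1379]
ee_rot: [-0.001, 0.827, 0.562, 0.0]
ft_force: [0.4, 0.3, -0.3]
gripper_width: 0.0399
gripper_force: 0.0
```

Emit:
step_arm --moves '[{"x":0,"y":0,"z":0,"rx":0,"ry":0,"rz":-0.044,"hand":40},{"x":0,"y":0,"z":0,"rx":0,"ry":0,"rz":-0.044,"hand":40},{"x":0,"y":0,"z":0,"rx":0,"ry":0,"rz":-0.044,"hand":40},{"x":0,"y":0,"z":0,"rx":0,"ry":0,"rz":-0.044,"hand":40}]'

```text
time_s: 29.2
eef_pos: [0.524, -0.1162, 0.1379]
ee_rot: [-0.001, 0.816, 0.578, 0.001]
ft_force: [0.0, 0.4, -0.5]
gripper_width: 0.0401
gripper_force: 0.0
```

Run:
```python
from h import *
print(tool()[0]);rel(*pose2(J(*KN["d"],.088),-.2747-.056,0,0))
```

```text
[ 0.52396911 -0.11615259  0.13788982]
shift [-0.8 -0.4 49.9] rot [ 0.    -0.003 -0.007] deg 0.4
```

Good. Turning d half-way, then retreating for a camera check of all four.

Emit:
step_arm --moves '[{"x":-0.5,"y":0,"z":20,"rx":0,"ry":0,"rz":0,"hand":40},{"x":-0.5,"y":0,"z":40,"rx":0,"ry":0,"rz":0,"hand":40},{"x":-0.5,"y":0,"z":50,"rx":0,"ry":0,"rz":0,"hand":30},{"x":-0.5,"y":0,"z":50,"rx":0,"ry":0,"rz":0,"hand":5},{"x":-0.5,"y":0,"z":50,"rx":0,"ry":0,"rz":0,"hand":5}]' --squeeze 20

```text
time_s: 29.7
eef_pos: [0.5239, -0.1165, 0.088]
ee_rot: [-0.001, 0.816, 0.579, 0.001]
ft_force: [0.3, -0.6, -0.4]
gripper_width: 0.0235
gripper_force: 0.0
```

Emit:
step_arm --moves '[{"x":0,"y":0,"z":0,"rx":0,"ry":0,"rz":0,"hand":5},{"x":0,"y":0,"z":0,"rx":0,"ry":0,"rz":0,"hand":5},{"x":0,"y":0,"z":0,"rx":0,"ry":0,"rz":0,"hand":5}]'

```text
time_s: 30.0
eef_pos: [0.5233, -0.1162, 0.0886]
ee_rot: [-0.001, 0.816, 0.579, 0.001]
ft_force: [-4.8, 1.4, 4.9]
gripper_width: 0.0122
gripper_force: 20.0
```

Emit:
step_arm --moves '[{"x":0,"y":0,"z":0,"rx":0,"ry":0,"rz":0.145,"hand":5},{"x":0,"y":0,"z":0,"rx":0,"ry":0,"rz":0.29,"hand":5},{"x":0,"y":0,"z":0,"rx":0,"ry":0,"rz":0.435,"hand":5},{"x":0,"y":0,"z":0,"rx":0,"ry":0,"rz":0.58,"hand":5},{"x":0,"y":0,"z":0,"rx":0,"ry":0,"rz":0.72,"hand":5}]'

```text
time_s: 30.5
eef_pos: [0.5241, -0.1169, 0.0886]
ee_rot: [-0.001, 0.968, 0.251, 0.001]
ft_force: [-2.0, -1.3, 2.0]
gripper_width: 0.012
gripper_force: 20.0
```

Emit:
step_arm --moves '[{"x":0,"y":0,"z":0,"rx":0,"ry":0,"rz":0.024,"hand":5},{"x":0,"y":0,"z":0,"rx":0,"ry":0,"rz":0.024,"hand":40},{"x":0,"y":0,"z":0,"rx":0,"ry":0,"rz":0.024,"hand":40},{"x":0,"y":0,"z":-10,"rx":0,"ry":0,"rz":0.024,"hand":40},{"x":0,"y":0,"z":-50,"rx":0,"ry":0,"rz":0.024,"hand":40}]'

```text
time_s: 31.0
eef_pos: [0.5201, -0.1153, 0.134]
ee_rot: [-0.004, 0.97, 0.243, -0.003]
ft_force: [0.1, 0.6, -0.9]
gripper_width: 0.0355
gripper_force: 0.0
```

Emit:
step_arm --moves '[{"x":40,"y":-25,"z":-25,"rx":0,"ry":0,"rz":0,"hand":40},{"x":80,"y":-50,"z":-40,"rx":0,"ry":0,"rz":0,"hand":40},{"x":120,"y":-75,"z":-40,"rx":0,"ry":0,"rz":0,"hand":40},{"x":160,"y":-100,"z":-40,"rx":0,"ry":0,"rz":0,"hand":40},{"x":160,"y":-130,"z":-40,"rx":0,"ry":0,"rz":0,"hand":40}]'

```text
time_s: 31.5
eef_pos: [0.6063, 0.0761, 0.1783]
ee_rot: [-0.002, 0.97, 0.244, 0.002]
ft_force: [-0.5, -0.2, 0.5]
gripper_width: 0.0398
gripper_force: 0.0
```

Run:
```python
from h import *
print(tool()[0]);bars();get_image("top");get_image("top")
rel(*pose2(J(*KN["a"],.138),-.2747-.8,0,0))
```

```text
[0.606252   0.07609482 0.17833457]
a value 0.927 n 107 mid off [2.3 2.9] ratio 2.5
b value 0.86 n 92 mid off [3.9 2.7] ratio 2.2
c value 0.751 n 87 mid off [5.1 2.7] ratio 2.6
d value 0.844 n 88 mid off [3.7 2.8] ratio 2.2
shift [-97.9 192.3  39.7] rot [-0.003 -0.002 -0.002] deg 0.2
```

All four are near half-way (0.75–0.93 by image). Second pass, starting with a.

Emit:
step_arm --moves '[{"x":-20,"y":40,"z":0,"rx":0,"ry":0,"rz":0,"hand":40},{"x":-40,"y":80,"z":10,"rx":0,"ry":0,"rz":0,"hand":40},{"x":-60,"y":120,"z":25,"rx":0,"ry":0,"rz":0,"hand":40},{"x":-80,"y":160,"z":35,"rx":0,"ry":0,"rz":0,"hand":40},{"x":-98,"y":192,"z":40,"rx":0,"ry":0,"rz":0,"hand":40}]'

```text
time_s: 32.15
eef_pos: [0.6065, -0.146, 0.1372]
ee_rot: [-0.001, 0.97, 0.242, 0.001]
ft_force: [0.1, -0.5, -0.1]
gripper_width: 0.04
gripper_force: 0.0
```

Emit:
step_arm --moves '[{"x":0,"y":0,"z":0,"rx":0,"ry":0,"rz":0,"hand":40},{"x":0,"y":0,"z":0,"rx":0,"ry":0,"rz":0,"hand":40},{"x":0,"y":0,"z":0,"rx":0,"ry":0,"rz":0,"hand":40},{"x":0,"y":0,"z":0,"rx":0,"ry":0,"rz":0,"hand":40}]'

```text
time_s: 32.55
eef_pos: [0.6077, -0.1412, 0.1382]
ee_rot: [-0.001, 0.97, 0.243, 0.001]
ft_force: [-0.8, -1.3, 0.4]
gripper_width: 0.0405
gripper_force: 0.0
```

Run:
```python
from h import *
print(tool()[0]);rel(*pose2(J(*KN["a"],.088),-.2747-.8,0,0))
```

```text
[ 0.60768001 -0.14122433  0.13817559]
shift [ 0.6 -0.3 50.2] rot [-0.002 -0.003 -0.005] deg 0.3
```

Emit:
step_arm --moves '[{"x":0.5,"y":0,"z":20,"rx":0,"ry":0,"rz":0,"hand":40},{"x":0.5,"y":0,"z":40,"rx":0,"ry":0,"rz":0,"hand":40},{"x":0.5,"y":0,"z":50,"rx":0,"ry":0,"rz":0,"hand":30},{"x":0.5,"y":0,"z":50,"rx":0,"ry":0,"rz":0,"hand":5},{"x":0.5,"y":0,"z":50,"rx":0,"ry":0,"rz":0,"hand":5}]' --squeeze 20

```text
time_s: 33.05
eef_pos: [0.6083, -0.1414, 0.0881]
ee_rot: [-0.001, 0.97, 0.243, 0.001]
ft_force: [-0.4, 0.3, -0.3]
gripper_width: 0.0235
gripper_force: 0.0
```

Emit:
step_arm --moves '[{"x":0,"y":0,"z":0,"rx":0,"ry":0,"rz":0,"hand":5},{"x":0,"y":0,"z":0,"rx":0,"ry":0,"rz":0,"hand":5},{"x":0,"y":0,"z":0,"rx":0,"ry":0,"rz":0,"hand":5}]'

```text
time_s: 33.35
eef_pos: [0.6085, -0.1412, 0.0889]
ee_rot: [-0.002, 0.97, 0.243, 0.001]
ft_force: [-2.4, 4.1, 6.5]
gripper_width: 0.012
gripper_force: 20.0
```

Emit:
step_arm --moves '[{"x":0,"y":0,"z":0,"rx":0,"ry":0,"rz":0.145,"hand":5},{"x":0,"y":0,"z":0,"rx":0,"ry":0,"rz":0.29,"hand":5},{"x":0,"y":0,"z":0,"rx":0,"ry":0,"rz":0.435,"hand":5},{"x":0,"y":0,"z":0,"rx":0,"ry":0,"rz":0.58,"hand":5},{"x":0,"y":0,"z":0,"rx":0,"ry":0,"rz":0.72,"hand":5}]'

```text
time_s: 33.85
eef_pos: [0.6086, -0.142, 0.0889]
ee_rot: [-0.001, 0.993, -0.118, 0.001]
ft_force: [-1.4, 0.8, 5.4]
gripper_width: 0.012
gripper_force: 20.0
```

Emit:
step_arm --moves '[{"x":0,"y":0,"z":0,"rx":0,"ry":0,"rz":0.07,"hand":5},{"x":0,"y":0,"z":0,"rx":0,"ry":0,"rz":0.09,"hand":5},{"x":0,"y":0,"z":0,"rx":0,"ry":0,"rz":0.09,"hand":5}]'

```text
time_s: 34.15
eef_pos: [0.6086, -0.1421, 0.0889]
ee_rot: [-0.001, 0.987, -0.159, 0.001]
ft_force: [-2.1, 2.5, 5.4]
gripper_width: 0.0121
gripper_force: 20.5
```

Run:
```python
from h import *
s=state();print(s["ft_force"],s["torque"],s["joints"]);rel(*pose2(J(*KN["a"],.088),-.2747-1.57,0,0))
```

```text
[-2.12096996  2.52039619  5.36464722] [0.32091833 0.43175812 0.43015736] [-0.35713484  0.34286288  1.63956425  0.00322694  1.15779282  1.53167676]
shift [-0.9 -1.4  0.9] rot [-0.003 -0.002 -0.045] deg 2.6
```

Emit:
step_arm --moves '[{"x":0,"y":0,"z":0,"rx":0,"ry":0,"rz":0,"hand":40},{"x":0,"y":0,"z":0,"rx":0,"ry":0,"rz":0,"hand":40},{"x":0,"y":0,"z":0,"rx":0,"ry":0,"rz":0,"hand":40},{"x":0,"y":0,"z":-15,"rx":0,"ry":0,"rz":-0.045,"hand":40},{"x":0,"y":0,"z":-50,"rx":0,"ry":0,"rz":-0.045,"hand":40}]'

```text
time_s: 34.65
eef_pos: [0.6049, -0.1411, 0.1338]
ee_rot: [-0.002, 0.991, -0.137, -0.004]
ft_force: [1.1, -0.3, -0.4]
gripper_width: 0.038
gripper_force: 0.0
```

Emit:
step_arm --moves '[{"x":-20,"y":-20,"z":-5,"rx":0,"ry":0,"rz":-0.145,"hand":40},{"x":-42,"y":-42,"z":-5,"rx":0,"ry":0,"rz":-0.29,"hand":40},{"x":-65,"y":-65,"z":-5,"rx":0,"ry":0,"rz":-0.435,"hand":40},{"x":-88,"y":-88,"z":-3,"rx":0,"ry":0,"rz":-0.58,"hand":40},{"x":-88,"y":-88,"z":0,"rx":0,"ry":0,"rz":-0.72,"hand":40}]'

```text
time_s: 35.15
eef_pos: [0.5452, -0.0304, 0.1375]
ee_rot: [-0.002, 0.974, 0.225, 0.0]
ft_force: [-0.3, -0.7, -0.3]
gripper_width: 0.0399
gripper_force: 0.0
```

Emit:
step_arm --moves '[{"x":0,"y":0,"z":0,"rx":0,"ry":0,"rz":-0.05,"hand":40},{"x":0,"y":0,"z":0,"rx":0,"ry":0,"rz":-0.05,"hand":40},{"x":0,"y":0,"z":0,"rx":0,"ry":0,"rz":-0.05,"hand":40},{"x":0,"y":0,"z":0,"rx":0,"ry":0,"rz":-0.05,"hand":40}]'

```text
time_s: 35.55
eef_pos: [0.5472, -0.0336, 0.1379]
ee_rot: [-0.001, 0.97, 0.244, 0.001]
ft_force: [-0.8, 0.7, -0.1]
gripper_width: 0.0406
gripper_force: 0.0
```

Run:
```python
from h import *
print(tool()[0]);rel(*pose2(J(*KN["c"],.088),-.2747-.8,0,0))
```

```text
[ 0.54715384 -0.03363259  0.13785738]
shift [ 0.8 -1.3 49.9] rot [-0.002 -0.002 -0.003] deg 0.2
```

Now c tight, then over to b.

Emit:
step_arm --moves '[{"x":1,"y":-1,"z":20,"rx":0,"ry":0,"rz":0,"hand":40},{"x":1,"y":-1,"z":40,"rx":0,"ry":0,"rz":0,"hand":40},{"x":1,"y":-1,"z":50,"rx":0,"ry":0,"rz":0,"hand":30},{"x":1,"y":-1,"z":50,"rx":0,"ry":0,"rz":0,"hand":5},{"x":1,"y":-1,"z":50,"rx":0,"ry":0,"rz":0,"hand":5}]' --squeeze 20

```text
time_s: 36.05
eef_pos: [0.5478, -0.032, 0.0883]
ee_rot: [-0.001, 0.97, 0.245, 0.001]
ft_force: [1.2, -0.5, 1.1]
gripper_width: 0.0233
gripper_force: 0.0
```

Emit:
step_arm --moves '[{"x":0,"y":0,"z":0,"rx":0,"ry":0,"rz":0,"hand":5},{"x":0,"y":0,"z":0,"rx":0,"ry":0,"rz":0,"hand":5},{"x":0,"y":0,"z":0,"rx":0,"ry":0,"rz":0,"hand":5}]'

```text
time_s: 36.35
eef_pos: [0.5485, -0.0321, 0.0891]
ee_rot: [-0.001, 0.97, 0.245, 0.002]
ft_force: [1.0, -0.5, 2.9]
gripper_width: 0.0119
gripper_force: 20.0
```

Emit:
step_arm --moves '[{"x":0,"y":0,"z":0,"rx":0,"ry":0,"rz":0.145,"hand":5},{"x":0,"y":0,"z":0,"rx":0,"ry":0,"rz":0.29,"hand":5},{"x":0,"y":0,"z":0,"rx":0,"ry":0,"rz":0.435,"hand":5},{"x":0,"y":0,"z":0,"rx":0,"ry":0,"rz":0.58,"hand":5},{"x":0,"y":0,"z":0,"rx":0,"ry":0,"rz":0.72,"hand":5}]'

```text
time_s: 36.85
eef_pos: [0.5486, -0.0334, 0.0891]
ee_rot: [-0.0, 0.993, -0.115, 0.002]
ft_force: [0.3, -5.8, 0.8]
gripper_width: 0.0119
gripper_force: 20.0
```

Emit:
step_arm --moves '[{"x":0,"y":0,"z":0,"rx":0,"ry":0,"rz":0.07,"hand":5},{"x":0,"y":0,"z":0,"rx":0,"ry":0,"rz":0.09,"hand":5},{"x":0,"y":0,"z":0,"rx":0,"ry":0,"rz":0.09,"hand":5}]'

```text
time_s: 37.15
eef_pos: [0.5487, -0.0335, 0.0891]
ee_rot: [-0.0, 0.988, -0.157, 0.002]
ft_force: [0.7, -5.3, 1.4]
gripper_width: 0.0124
gripper_force: 20.4
```

Run:
```python
from h import *
s=state();print(s["torque"]);rel(*pose2(J(*KN["c"],.088),-.2747-1.57,0,0))
```

```text
[-0.98555873  0.00413241  0.50150041]
shift [-1.8 -1.1  1.1] rot [-0.001 -0.003 -0.041] deg 2.3
```

Emit:
step_arm --moves '[{"x":0,"y":0,"z":0,"rx":0,"ry":0,"rz":0,"hand":40},{"x":0,"y":0,"z":0,"rx":0,"ry":0,"rz":0,"hand":40},{"x":0,"y":0,"z":0,"rx":0,"ry":0,"rz":0,"hand":40},{"x":0,"y":0,"z":-15,"rx":0,"ry":0,"rz":-0.045,"hand":40},{"x":0,"y":0,"z":-50,"rx":0,"ry":0,"rz":-0.045,"hand":40}]'

```text
time_s: 37.65
eef_pos: [0.5444, -0.0311, 0.1347]
ee_rot: [-0.002, 0.991, -0.134, -0.004]
ft_force: [0.5, 0.5, -0.5]
gripper_width: 0.0382
gripper_force: 0.0
```

Emit:
step_arm --moves '[{"x":20,"y":0,"z":-5,"rx":0,"ry":0,"rz":-0.145,"hand":40},{"x":42,"y":0,"z":-5,"rx":0,"ry":0,"rz":-0.29,"hand":40},{"x":65,"y":0,"z":-5,"rx":0,"ry":0,"rz":-0.435,"hand":40},{"x":88,"y":0,"z":-3,"rx":0,"ry":0,"rz":-0.58,"hand":40},{"x":88,"y":0,"z":0,"rx":0,"ry":0,"rz":-0.72,"hand":40}]'

```text
time_s: 38.15
eef_pos: [0.6345, -0.0561, 0.138]
ee_rot: [-0.001, 0.974, 0.226, 0.002]
ft_force: [-0.8, -0.0, -0.1]
gripper_width: 0.04
gripper_force: 0.0
```

Emit:
step_arm --moves '[{"x":0,"y":0,"z":0,"rx":0,"ry":0,"rz":-0.05,"hand":40},{"x":0,"y":0,"z":0,"rx":0,"ry":0,"rz":-0.05,"hand":40},{"x":0,"y":0,"z":0,"rx":0,"ry":0,"rz":-0.05,"hand":40},{"x":0,"y":0,"z":0,"rx":0,"ry":0,"rz":-0.05,"hand":40}]'

```text
time_s: 38.55
eef_pos: [0.6322, -0.0553, 0.138]
ee_rot: [-0.002, 0.969, 0.247, 0.001]
ft_force: [0.0, -0.9, -0.1]
gripper_width: 0.0402
gripper_force: 0.0
```

Run:
```python
from h import *
print(tool()[0]);rel(*pose2(J(*KN["b"],.088),-.2747-.8,0,0))
```

```text
[ 0.63219584 -0.05530934  0.13798006]
shift [-0.5  0.4 50. ] rot [-0.003 -0.002  0.003] deg 0.3
```

Now b tight, then over to d.

Emit:
step_arm --moves '[{"x":0,"y":0,"z":20,"rx":0,"ry":0,"rz":0,"hand":40},{"x":0,"y":0,"z":40,"rx":0,"ry":0,"rz":0,"hand":40},{"x":0,"y":0,"z":50,"rx":0,"ry":0,"rz":0,"hand":30},{"x":0,"y":0,"z":50,"rx":0,"ry":0,"rz":0,"hand":5},{"x":0,"y":0,"z":50,"rx":0,"ry":0,"rz":0,"hand":5}]' --squeeze 20

```text
time_s: 39.05
eef_pos: [0.6326, -0.0554, 0.0884]
ee_rot: [-0.001, 0.969, 0.247, 0.001]
ft_force: [-0.0, -0.1, 0.7]
gripper_width: 0.0236
gripper_force: 0.0
```

Emit:
step_arm --moves '[{"x":0,"y":0,"z":0,"rx":0,"ry":0,"rz":0,"hand":5},{"x":0,"y":0,"z":0,"rx":0,"ry":0,"rz":0,"hand":5},{"x":0,"y":0,"z":0,"rx":0,"ry":0,"rz":0,"hand":5}]'

```text
time_s: 39.35
eef_pos: [0.6335, -0.0558, 0.0893]
ee_rot: [-0.001, 0.969, 0.247, 0.002]
ft_force: [1.1, -1.6, 2.3]
gripper_width: 0.0119
gripper_force: 20.0
```

Emit:
step_arm --moves '[{"x":0,"y":0,"z":0,"rx":0,"ry":0,"rz":0.145,"hand":5},{"x":0,"y":0,"z":0,"rx":0,"ry":0,"rz":0.29,"hand":5},{"x":0,"y":0,"z":0,"rx":0,"ry":0,"rz":0.435,"hand":5},{"x":0,"y":0,"z":0,"rx":0,"ry":0,"rz":0.58,"hand":5},{"x":0,"y":0,"z":0,"rx":0,"ry":0,"rz":0.72,"hand":5}]'

```text
time_s: 39.85
eef_pos: [0.6337, -0.0574, 0.0893]
ee_rot: [-0.0, 0.994, -0.113, 0.002]
ft_force: [2.1, -6.4, 1.1]
gripper_width: 0.012
gripper_force: 20.0
```

Emit:
step_arm --moves '[{"x":0,"y":0,"z":0,"rx":0,"ry":0,"rz":0.07,"hand":5},{"x":0,"y":0,"z":0,"rx":0,"ry":0,"rz":0.09,"hand":5},{"x":0,"y":0,"z":0,"rx":0,"ry":0,"rz":0.09,"hand":5}]'

```text
time_s: 40.15
eef_pos: [0.6337, -0.0576, 0.0893]
ee_rot: [-0.0, 0.988, -0.154, 0.002]
ft_force: [0.6, -7.8, 0.8]
gripper_width: 0.0119
gripper_force: 20.4
```

Run:
```python
from h import *
s=state();print(s["torque"]);rel(*pose2(J(*KN["b"],.088),-.2747-1.57,0,0))
```

```text
[-1.21867369 -0.15657184  0.43072384]
shift [-2.2 -1.2  1.3] rot [-0.001 -0.004 -0.036] deg 2.1
```

Emit:
step_arm --moves '[{"x":0,"y":0,"z":0,"rx":0,"ry":0,"rz":0,"hand":40},{"x":0,"y":0,"z":0,"rx":0,"ry":0,"rz":0,"hand":40},{"x":0,"y":0,"z":0,"rx":0,"ry":0,"rz":0,"hand":40},{"x":0,"y":0,"z":-15,"rx":0,"ry":0,"rz":-0.045,"hand":40},{"x":0,"y":0,"z":-50,"rx":0,"ry":0,"rz":-0.045,"hand":40}]'

```text
time_s: 40.65
eef_pos: [0.629, -0.0544, 0.134]
ee_rot: [-0.002, 0.991, -0.131, -0.004]
ft_force: [-0.6, -0.4, 0.5]
gripper_width: 0.0378
gripper_force: 0.0
```

Emit:
step_arm --moves '[{"x":-20,"y":20,"z":-5,"rx":0,"ry":0,"rz":-0.145,"hand":40},{"x":-42,"y":42,"z":-5,"rx":0,"ry":0,"rz":-0.29,"hand":40},{"x":-65,"y":65,"z":-5,"rx":0,"ry":0,"rz":-0.435,"hand":40},{"x":-88,"y":88,"z":-3,"rx":0,"ry":0,"rz":-0.58,"hand":40},{"x":-88,"y":88,"z":0,"rx":0,"ry":0,"rz":-0.72,"hand":40}]'

```text
time_s: 41.15
eef_pos: [0.5213, -0.1182, 0.1371]
ee_rot: [-0.002, 0.974, 0.228, -0.0]
ft_force: [0.7, 0.0, -0.9]
gripper_width: 0.0401
gripper_force: 0.0
```

Emit:
step_arm --moves '[{"x":0,"y":0,"z":0,"rx":0,"ry":0,"rz":-0.05,"hand":40},{"x":0,"y":0,"z":0,"rx":0,"ry":0,"rz":-0.05,"hand":40},{"x":0,"y":0,"z":0,"rx":0,"ry":0,"rz":-0.05,"hand":40},{"x":0,"y":0,"z":0,"rx":0,"ry":0,"rz":-0.05,"hand":40}]'

```text
time_s: 41.55
eef_pos: [0.5244, -0.1171, 0.1376]
ee_rot: [-0.002, 0.968, 0.249, 0.001]
ft_force: [-0.8, -0.2, 1.5]
gripper_width: 0.0399
gripper_force: 0.0
```

Run:
```python
from h import *
print(tool()[0]);rel(*pose2(J(*KN["d"],.088),-.2747-.8,0,0))
```

```text
[ 0.52443037 -0.11707617  0.13761017]
shift [-0.8 -0.8 49.6] rot [-0.003 -0.002  0.008] deg 0.5
```

Last knob, d, then retreat and check.

Emit:
step_arm --moves '[{"x":-1,"y":-1,"z":20,"rx":0,"ry":0,"rz":0.01,"hand":40},{"x":-1,"y":-1,"z":40,"rx":0,"ry":0,"rz":0.01,"hand":40},{"x":-1,"y":-1,"z":50,"rx":0,"ry":0,"rz":0.01,"hand":30},{"x":-1,"y":-1,"z":50,"rx":0,"ry":0,"rz":0.01,"hand":5},{"x":-1,"y":-1,"z":50,"rx":0,"ry":0,"rz":0.01,"hand":5}]' --squeeze 20

```text
time_s: 42.05
eef_pos: [0.5233, -0.1168, 0.088]
ee_rot: [-0.001, 0.97, 0.245, 0.001]
ft_force: [1.0, 0.8, -0.3]
gripper_width: 0.0234
gripper_force: 0.0
```

Emit:
step_arm --moves '[{"x":0,"y":0,"z":0,"rx":0,"ry":0,"rz":0,"hand":5},{"x":0,"y":0,"z":0,"rx":0,"ry":0,"rz":0,"hand":5},{"x":0,"y":0,"z":0,"rx":0,"ry":0,"rz":0,"hand":5}]'

```text
time_s: 42.35
eef_pos: [0.5238, -0.1171, 0.0887]
ee_rot: [-0.001, 0.97, 0.245, 0.002]
ft_force: [1.2, 0.5, 3.2]
gripper_width: 0.0122
gripper_force: 20.0
```

Emit:
step_arm --moves '[{"x":0,"y":0,"z":0,"rx":0,"ry":0,"rz":0.145,"hand":5},{"x":0,"y":0,"z":0,"rx":0,"ry":0,"rz":0.29,"hand":5},{"x":0,"y":0,"z":0,"rx":0,"ry":0,"rz":0.435,"hand":5},{"x":0,"y":0,"z":0,"rx":0,"ry":0,"rz":0.58,"hand":5},{"x":0,"y":0,"z":0,"rx":0,"ry":0,"rz":0.72,"hand":5}]'

```text
time_s: 42.85
eef_pos: [0.524, -0.118, 0.0888]
ee_rot: [-0.001, 0.993, -0.115, 0.002]
ft_force: [0.6, -3.2, 1.6]
gripper_width: 0.012
gripper_force: 20.0
```

Emit:
step_arm --moves '[{"x":0,"y":0,"z":0,"rx":0,"ry":0,"rz":0.07,"hand":5},{"x":0,"y":0,"z":0,"rx":0,"ry":0,"rz":0.09,"hand":5},{"x":0,"y":0,"z":0,"rx":0,"ry":0,"rz":0.09,"hand":5}]'

```text
time_s: 43.15
eef_pos: [0.524, -0.118, 0.0887]
ee_rot: [-0.001, 0.988, -0.156, 0.001]
ft_force: [0.9, -4.6, 3.7]
gripper_width: 0.0119
gripper_force: 20.4
```

Run:
```python
from h import *
s=state();print(s["torque"]);rel(*pose2(J(*KN["d"],.088),-.2747-1.57,0,0))
```

```text
[-0.99898481  0.03512659  0.48240881]
shift [-1.  -1.1  0.7] rot [-0.002 -0.003 -0.04 ] deg 2.3
```

Emit:
step_arm --moves '[{"x":0,"y":0,"z":0,"rx":0,"ry":0,"rz":0,"hand":40},{"x":0,"y":0,"z":0,"rx":0,"ry":0,"rz":0,"hand":40},{"x":0,"y":0,"z":0,"rx":0,"ry":0,"rz":0,"hand":40},{"x":0,"y":0,"z":-15,"rx":0,"ry":0,"rz":0,"hand":40},{"x":0,"y":0,"z":-60,"rx":0,"ry":0,"rz":0,"hand":40}]'

```text
time_s: 43.65
eef_pos: [0.5191, -0.1153, 0.144]
ee_rot: [-0.003, 0.988, -0.157, -0.005]
ft_force: [0.1, 0.6, 0.1]
gripper_width: 0.0379
gripper_force: 0.0
```

Emit:
step_arm --moves '[{"x":0,"y":-35,"z":-30,"rx":0,"ry":0,"rz":0,"hand":40},{"x":0,"y":-80,"z":-40,"rx":0,"ry":0,"rz":0,"hand":40},{"x":0,"y":-125,"z":-40,"rx":0,"ry":0,"rz":0,"hand":40},{"x":0,"y":-170,"z":-40,"rx":0,"ry":0,"rz":0,"hand":40},{"x":0,"y":-210,"z":-40,"rx":0,"ry":0,"rz":0,"hand":40}]'

```text
time_s: 44.15
eef_pos: [0.5884, 0.0849, 0.1898]
ee_rot: [-0.002, 0.988, -0.157, 0.001]
ft_force: [0.7, 0.4, 0.1]
gripper_width: 0.0397
gripper_force: 0.0
```

Run:
```python
from h import *
for i in range(3): get_image("top")
print(tool()[0]);bars();print(state()["ft_force"],state()["joint_velocities"].round(3))
```

```text
[0.58814864 0.08507648 0.18914042]
a value 1.548 n 82 mid off [ 4.9 -1.8] ratio 2.3
b value 1.477 n 88 mid off [ 4.5 -2.7] ratio 2.3
c value 1.515 n 83 mid off [ 4.1 -2.5] ratio 2.4
d value 1.565 n 82 mid off [ 4.5 -1.4] ratio 2.3
[-0.93946135 -0.26498949  0.05730629] [-0.039 -0.008  0.02  -0.004 -0.004 -0.003]
```

All four knobs came up hard against their stops (0.43–0.50 N m), and the images agree.

```bash
python3 -c "
from cell import *
print(close_job())"
```

```text
the job is handed in; nothing more can be done
None
```

The job is handed in, verdict not shown: the tube is in the V-blocks, the leaf is shut and all four knobs are tight, done crosswise in two passes by about 44 s; I viewed 11 pictures, one over the limit of 10.

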